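# Unload the cranked drying cabinet into the plate rack

### The job

Crank the handwheel to bring the drying cabinet's slide out until its pointer stands level with the brass setting clip, without running it on past the clip, and let go of the wheel there. Stand every copper plate from the slide upright in the wooden rack, one to a slot, resting on the slot's floor, then crank the empty slide fully home again.

Things in the scene. Friction and masses are not known exactly. Their poses are not given: they have to be found in the camera images.
- cabinet: Fixed white drying cabinet, 195 deep x 340 wide x 213 mm high, clear roof, open front, on a grey base 30 mm high that reaches 175 mm before its front. Origin: on the bench below the middle of the front edge; x points into the cabinet, y left, z up. The gearbox (130 x 190 x 58 mm) at its right (-y) carries the handwheel; wheel axis at x = -85, y = -265 mm.
- wheel (a joint): Black three-spoked level handwheel on the gearbox (axis vertical), 144 mm across; rad, counterclockwise from above is positive and drives the slide out, 35 mm per rad; 0 = home stop, 5.08 = far stop. Pinch the rim anywhere from above: 12 mm thick (60 to 72 mm from the axis), 26 mm tall; spokes lie below the rim's underside; hub radius 16 mm. Stays where it is left.
- wheel_top (a point): Point on the wheel's axis at the height of the rim's top (110 mm above the bench).
- slide (a joint): How far the slide has come out of the cabinet towards the robot, m (0 = home, 0.178 = far stop). It is driven by the wheel only.
- pointer (a point): Tip of the small dark pointer on the left (+y) edge of the slide; it travels along the cabinet's x with the slide.
- clip: Brass setting clip, 14 x 18 x 19 mm, on the left edge of the cabinet's base, 80 to 115 mm before the cabinet's front. Origin: centre of its underside; its fin is at the same x. The pointer is level with it when both have the same x in the cabinet's frame.
- rack: Loose wooden rack, 238 (x) x 84 (y) x 52 mm high, 0.9 kg. Origin: centre of its underside. Five slots, cut across in y (open at both ends), 13 mm wide, 42 mm apart along x, at x = -84, -42, 0, 42, 84 mm; slot floor at z = 12 mm, slots 40 mm deep.
- plate0: Copper plate 100 mm long, 50 mm wide, 7 mm thick, 0.3 kg; all alike, 3 to 5 present. Origin: centre of its lower short edge; z points along its 100 mm length to the upper edge, x along its thickness, y along its width. At first it leans 28 degrees towards the robot in the slide's cradle; a back plate supports its lower 50 mm, the upper 50 mm are free on both faces.
- plate1: Copper plate 100 mm long, 50 mm wide, 7 mm thick, 0.3 kg; all alike, 3 to 5 present. Origin: centre of its lower short edge; z points along its 100 mm length to the upper edge, x along its thickness, y along its width. At first it leans 28 degrees towards the robot in the slide's cradle; a back plate supports its lower 50 mm, the upper 50 mm are free on both faces.
- plate2: Copper plate 100 mm long, 50 mm wide, 7 mm thick, 0.3 kg; all alike, 3 to 5 present. Origin: centre of its lower short edge; z points along its 100 mm length to the upper edge, x along its thickness, y along its width. At first it leans 28 degrees towards the robot in the slide's cradle; a back plate supports its lower 50 mm, the upper 50 mm are free on both faces.
- plate3: Copper plate 100 mm long, 50 mm wide, 7 mm thick, 0.3 kg; all alike, 3 to 5 present. Origin: centre of its lower short edge; z points along its 100 mm length to the upper edge, x along its thickness, y along its width. At first it leans 28 degrees towards the robot in the slide's cradle; a back plate supports its lower 50 mm, the upper 50 mm are free on both faces.
- plate4: Copper plate 100 mm long, 50 mm wide, 7 mm thick, 0.3 kg; all alike, 3 to 5 present. Origin: centre of its lower short edge; z points along its 100 mm length to the upper edge, x along its thickness, y along its width. At first it leans 28 degrees towards the robot in the slide's cradle; a back plate supports its lower 50 mm, the upper 50 mm are free on both faces.

How it is judged:
By the outcome, as a careful person would: the job done as asked, in the order asked, and still so for the second after the job is handed in, with the robot touching nothing.
Of plate0, plate1, plate2, plate3, plate4 only 3 to 5 are there at a start; the rules pass over those that are not, and their reading is None.
At some moment in a run one of rack may be knocked a few centimetres aside while the robot is not near it.
It also fails if it takes over 210 s, if anything falls off the work surface, if the arm or the gripper's body presses on something with over 40 N, if the wrist force passes 120 N, or if a joint passes its speed limit or range.

### The arm

A 6-joint arm with a two-finger parallel gripper is mounted at the origin on the work surface. World frame = base frame: x ahead of the robot, y to its left, z up, the work surface at z = 0. Lengths are in m, angles in rad, forces in N, time in s.
With the tool pointing down it reaches from about 0.275 to 0.75 m from the base axis. Payload 10.2 kg.
Tool frame: the origin (TCP) lies midway between the tips of the shut fingers; the grasp point (between the pads) lies pinch_z behind it (pinch_z is the distance from the TCP to the grasp point, in m); z points along the fingers, y is the line along which they close (so a half turn about z gives the same grasp; the last joint's range is limited). The gripper opens to 88 mm and grips with 3 to 60 N. Pads are 18 mm wide; open, the fingers measure 123 mm over their backs; the gripper's body (75 mm by 187 mm) begins 45 mm behind the grasp point.
Start: joints at [0.896, 0.313, 1.498, -0, 1.331, -0.223], TCP at [0.229, 0.472, 0.239] pointing down, gripper open.
Joint ranges: [-2.94, 2.94], [-0.97, 2.17], [0.19, 2.56], [-1.23, 4.37], [0.02, 3.11], [-2.88, 2.88]. Speed limits (rad/s): [2.39, 2.39, 3.01, 3.14, 3.14, 3.14].

### API

Orientations are given as a rotation vector (axis times angle).
In Python, from bench import sense, snapshot, calibration, job_done, pinch_z gives the robot as it stands.
- The arm moves only by the tool play_rows, never from a script. Its argument "rows" is a list that holds one entry, the list of rows, each a list of 7 numbers: the finger opening in mm, from 0 to 88.1, then the shift along the world's x, y, z in mm, then the turn, a rotation vector about the world's x, y, z in rad. A call has 1 to 5 rows; each row is the pose to reach, as a shift and turn from the pose commanded when the call began; what a row does not reach only later rows make up. A row lasts 1/8 s, in which the tool goes at most 62.5 mm and 10.7 degrees, less where a joint would pass 70% of its speed; a pose out of reach is approached as far as the arm can. A call with a gripper value outside its range is refused whole. The fingers move at their own pace and stop on an object; the grip force is fixed at half the most. Time passes only in rows, so rows that repeat a pose let the fingers close. It gives the time, the measured TCP pose, the force, the opening and the grip force at its end, in the units of the state.
- sense(): the state, without advancing time (a new reading comes with each control period).
- snapshot(name): name is "scene" or "top" or "wrist"; returns the picture (480x640x3 uint8, blue, green, red); there is no depth.
- calibration(name): a dict with "camera_matrix" (3x3 intrinsics, pixels), "D" ([k1, k2, p1, p2, k3] as OpenCV has them; the pictures are not rectified), "position" and "rotation" of the camera in the world; the wrist camera has in their place "T_tool_cam" (4x4, takes a point from camera to tool coordinates, whose origin is the TCP and whose axes are the flange's). Camera axes: x right, y down, z forward; pixel columns grow to the right and rows downward; lengths in m; the calibration is good to about 2 mm. A picture is of the moment at which its call begins: read the wrist's pose just before it. calibration takes no time and is no camera call.
- job_done(): hands the job in; it is judged then, once.
The state is a dict: "t": time; "joints": joint angles; "qvel": joint speeds; "tau": joint torques, N m; "tool_pos": TCP position; "orientation": TCP orientation; "wrist_force": force on the tool from outside, world axes, zero at the start; "torque": the same for the moment, N m; "grip_width": finger opening in m; "grasp_force": force on a finger pad.
Only numpy, scipy, OpenCV 4.12 (cv2) and the standard library are available. Lean on these libraries where they do the work, as an engineer would, in place of code of your own. Each camera call takes 0.05 s, during which the arm holds its last target. There are 200 camera calls.

## Working session

There is one attempt and no reset: what is moved stays moved. The work goes in short steps, Python scripts to look and compute and a tool call to move; the robot and the scene stay as the last step left them, time stands still between calls to the robot, and variables do not carry over. Pictures are saved under pics/ and viewed, at most 14 in all, crops included, and the job is handed in when it is done.

Besides the shell and the picture viewer there is one more tool, called in YAML: its name, and indented under it one key for each argument. play_rows: Moves the arm, as the interface text tells. Its arguments: {"type":"object","properties":{"rows":{"type":"array","items":{"type":"array","items":{"type":"array","items":{"type":"number"}}}}},"required":["rows"]}

```bash
mkdir -p pics
cat > h.py <<'E'
import numpy as np, cv2
from scipy.spatial.transform import Rotation as R
from bench import sense, snapshot, calibration, job_done, pinch_z
E
python3 - <<'E'
from h import *
s=sense();print(s,pinch_z)
for n in ("scene","top"):
    c=calibration(n);print(n,c)
    cv2.imwrite(f"pics/{n}0.png",snapshot(n))
print(calibration("wrist"))
E
```

```text
{'t': 0.0, 'joints': array([ 8.95604851e-01,  3.13453920e-01,  1.49842686e+00, -2.68711701e-05,
        1.33096308e+00, -2.23396900e-01]), 'qvel': array([-5.00613850e-05,  3.35748988e-05,  8.85497437e-04, -2.50907415e-04,
       -1.43770986e-03, -8.17815135e-05]), 'tau': array([ 8.26336077e-05, -4.02214944e+01, -2.52268159e+01,  6.94041490e-02,
        3.53111106e-02, -1.14674776e-04]), 'tool_pos': array([0.22906896, 0.47212761, 0.2381629 ]), 'orientation': array([-7.03530523e-01, -3.06127089e+00,  1.78784016e-03]), 'wrist_force': array([-0.32568097, -0.68475939, -0.43468047]), 'torque': array([-0.0074576 , -0.05407306,  0.05108068]), 'grasp_force': 0.0, 'grip_width': 0.08829396210398703} 0.0187
scene {'camera_matrix': array([[476.90310982,   0.        , 324.04556913],
       [  0.        , 476.90310982, 241.35402277],
       [  0.        ,   0.        ,   1.        ]]), 'D': array([0.03635113, 0.        , 0.        , 0.        , 0.        ]), 'position': array([0.37108858, 0.04507996, 0.89221977]), 'rotation': array([-1.92277707,  2.18228934, -0.34320959])}
top {'camera_matrix': arr
[... 250 characters left out ...]
1478 , 0.0148253 , 0.99341149]), 'rotation': array([-2.12765531,  2.08478196, -0.22450624])}
{'camera_matrix': array([[360.24838894,   0.        , 323.64876262],
       [  0.        , 360.24838894, 244.14342066],
       [  0.        ,   0.        ,   1.        ]]), 'D': array([-0.00168667,  0.        ,  0.        ,  0.        ,  0.        ]), 'T_tool_cam': array([[-1.67564890e-04, -9.58645911e-01, -2.84601457e-01,
         7.24829121e-02],
       [ 9.99999394e-01, -4.70247614e-04,  9.95202786e-04,
         1.25074936e-04],
       [-1.08788024e-03, -2.84601118e-01,  9.58645409e-01,
        -1.45978892e-01],
       [ 0.00000000e+00,  0.00000000e+00,  0.00000000e+00,
         1.00000000e+00]])}
```

View pics/scene0.png

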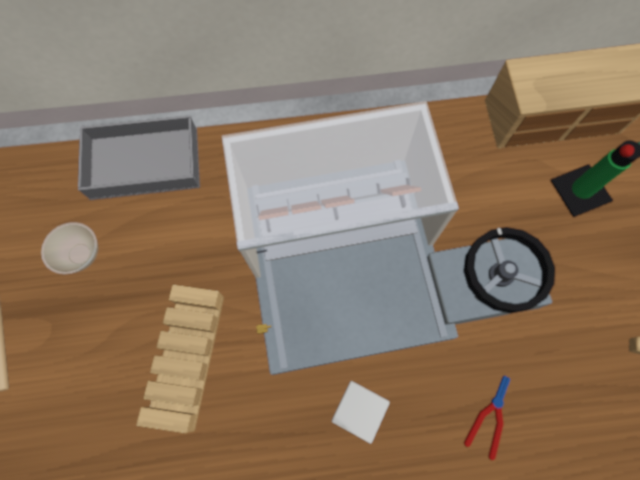

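View pics/top0.png

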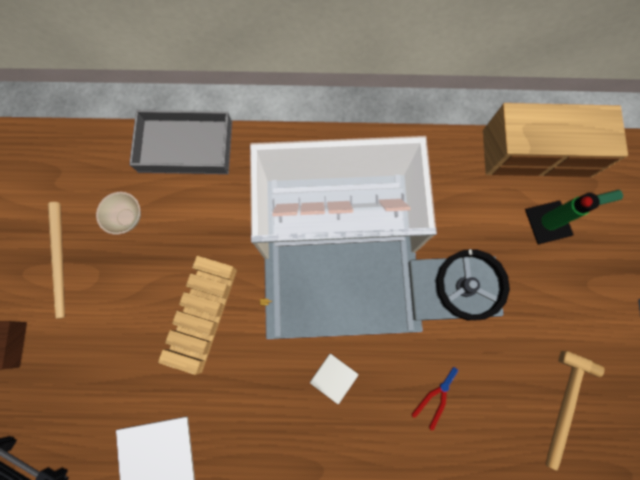

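Both cameras show the cabinet with 4 copper plates (top view x≈286, 313, 339, 393 at y≈208). The wheel centre is at about (472,285), the clip at (265,301), and the rack runs from (215,265) to (180,365). Next I'll fit the poses.

```bash
cat >> h.py <<'E'
from scipy.optimize import least_squares
CAL={n:calibration(n) for n in ("scene","top")}
def proj(n,P,cal=None):
    c=CAL[n] if cal is None else cal
    Rm=R.from_rotvec(c["rotation"]).as_matrix(); t=-Rm.T@c["position"]
    return cv2.projectPoints(np.float64(P).reshape(-1,1,3),cv2.Rodrigues(Rm.T)[0],t,c["camera_matrix"],c["D"])[0].reshape(-1,2)
def ray(n,uv,cal=None):
    c=CAL[n] if cal is None else cal
    u=cv2.undistortPoints(np.float64(uv).reshape(-1,1,2),c["camera_matrix"],c["D"]).reshape(-1,2)
    return np.c_[u,np.ones(len(u))]@R.from_rotvec(c["rotation"]).as_matrix().T
def onz(n,uv,z,cal=None):
    c=CAL[n] if cal is None else cal
    d=ray(n,uv,cal);p=c["position"];return p+d*((z-p[2])/d[:,2])[:,None]
def tf(p,P):
    P=np.float64(P).reshape(-1,3);c,s=np.cos(p[2]),np.sin(p[2])
    return np.c_[p[0]+c*P[:,0]-s*P[:,1],p[1]+s*P[:,0]+c*P[:,1],P[:,2]]
def fit(obs,p0):  # obs: list (cam, localP, uv)
    f=lambda p:np.concatenate([(proj(n,tf(p,P))[0]-uv) for n,P,uv in obs])
    r=least_squares(f,p0,loss="soft_l1",f_scale=2);return r.x,r.fun.reshape(-1,2)
def wcal(s=None):
    s=s or sense();c=dict(calibration("wrist"));T=np.eye(4);T[:3,:3]=R.from_rotvec(s["orientation"]).as_matrix();T[:3,3]=s["tool_pos"]
    M=T@c["T_tool_cam"];c["position"]=M[:3,3];c["rotation"]=R.from_matrix(M[:3,:3]).as_rotvec();return c
E
python3 - <<'E'
from h import *
obs=[]
W=np.array([-.085,-.265,.110])
for n,roi in (("scene",(455,215,565,325)),("top",(425,240,520,330))):
    im=cv2.imread(f"pics/{n}0.png");x0,y0,x1,y1=roi
    m=(im[y0:y1,x0:x1].max(2)<60).astype(np.uint8)
    cs=max(cv2.findContours(m,cv2.RETR_EXTERNAL,cv2.CHAIN_APPROX_NONE)[0],key=len)
    e=cv2.fitEllipse(cs);uv=np.array(e[0])+[x0,y0];print(n,uv,e[1],onz(n,uv,.097))
    for k in range(3):obs.append((n,W-[0,0,.010],uv))
c=[(0,.17,.213),(0,-.17,.213),(.195,.17,.213),(.195,-.17,.213)]
for n,uvs in (("top",[(252,242),(434,237),(251,144),(426,138)]),("scene",[(240,243),(455,207),(223,137),(428,106)])):
    for P,uv in zip(c,uvs): obs.append((n,P,np.array(uv)))
p,r=fit(obs,[.5,0,0]);print("cab",p,np.degrees(p[2]));print(r.round(1))
np.save("cab.npy",p)
def loc(n,uv,z):
    q=onz(n,uv,z)-[p[0],p[1],0];c_,s_=np.cos(p[2]),np.sin(p[2]);return np.c_[c_*q[:,0]+s_*q[:,1],-s_*q[:,0]+c_*q[:,1],q[:,2]].round(4)
print("base corners",loc("top",[(267,338),(422,331)],.03),loc("scene",[(272,371),(456,339)],.03))
print("clip",loc("top",[(265,301)],.045),loc("scene",[(263,328)],.045))
rc=[(.119,.042,.052),(.119,-.042,.052),(-.119,.042,.052),(-.119,-.042,.052)]
ob=[]
for n,uvs in (("top",[(200,257),(236,266),(160,366),(197,375)]),("scene",[(173,286),(222,292),(137,424),(190,432)])):
    for P,uv in zip(rc,uvs): ob.append((n,P,np.array(uv)))
q,r=fit(ob,[.4,.3,0]);print("rack",q,np.degrees(q[2]));print(r.round(1));np.save("rack.npy",q)
for n,(x0,y0,x1,y1) in (("top",(255,190,435,235)),("scene",(235,170,450,235))):
    im=cv2.imread(f"pics/{n}0.png")[y0:y1,x0:x1]
    print(n);cv2.imwrite(f"pics/{n}_cab.png",cv2.resize(im,None,fx=3.7,fy=3.7,interpolation=cv2.INTER_CUBIC))
a=cv2.imread("pics/scene0.png")[160:380,220:470];cv2.imwrite("pics/cabz.png",cv2.resize(a,(680,598),interpolation=cv2.INTER_CUBIC))
E
```

```text
scene [508.97446442 270.3303833 ] (81.33595275878906, 89.52528381347656) [[ 0.53845274 -0.29005571  0.097     ]]
top [472.05489731 284.96124268] (68.38008117675781, 72.88944244384766) [[ 0.54200089 -0.2918467   0.097     ]]
cab [ 0.60822812 -0.02032553  0.0580918 ] 3.3284151086103937
[[ 0.5 -0.6]
 [ 0.5 -0.6]
 [ 0.5 -0.6]
 [-0.4  1.4]
 [-0.4  1.4]
 [-0.4  1.4]
 [-1.1  0.1]
 [ 1.7 -1.7]
 [-0.4 -0.5]
 [ 0.3 -0.7]
 [-2.   5. ]
 [ 4.   1.8]
 [-0.5 -2.4]
 [-0.6 -5.3]]
base corners [[-0.1726  0.1651  0.03  ]
 [-0.1705 -0.1709  0.03  ]] [[-0.1714  0.1646  0.03  ]
 [-0.1766 -0.1647  0.03  ]]
clip [[-0.0941  0.1666  0.045 ]] [[-0.0974  0.1679  0.045 ]]
rack [ 0.47253667  0.28167649 -0.27388526] -15.69246953294034
[[-1.2 -0.6]
 [-1.1  1.3]
 [-0.6 -2.4]
 [ 0.1  0.8]
 [ 2.6 -1.9]
 [-0.6 -1.3]
 [ 2.1  1.3]
 [-0.5  1.1]]
top
scene
```

View pics/cabz.png

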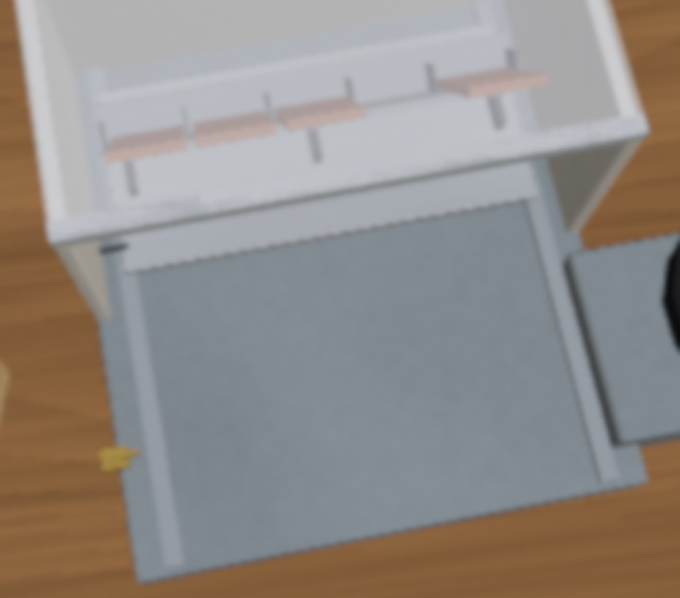

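The picture shows 4 plates, with the 4th of the five cradle places empty. The pointer is at scene (262,251) and the clip at (263,329). The cabinet and rack fits agree across both cameras, so I'm moving to hover over the wheel rim.

play_rows:
  rows:
    - [[88,12,-60,0,0,0,-0.18],[88,24,-120,0,0,0,-0.36],[88,36,-180,0,0,0,-0.54],[88,48,-240,0,0,0,-0.72],[88,60,-300,0,0,0,-0.9]]

```text
t: 0.72
tool_pos: [0.289, 0.1706, 0.2387]
orientation: [1.972, 2.446, 0.0]
wrist_force: [0.6, -1.0, -0.5]
grip_width: 0.0881
grasp_force: 0.0
```

play_rows:
  rows:
    - [[88,20,-58,0,0,0,-0.15],[88,40,-116,0,0,0,-0.3],[88,60,-174,0,0,0,-0.45],[88,80,-232,0,0,0,-0.6],[88,100,-290,0,0,0,-0.74]]

```text
t: 1.35
tool_pos: [0.3894, -0.1198, 0.2387]
orientation: [2.723, 1.567, 0.0]
wrist_force: [0.3, 0.0, 0.5]
grip_width: 0.0878
grasp_force: 0.0
```

play_rows:
  rows:
    - [[60,30,-45,0,0,0,0],[60,60,-90,0,0,0,0],[60,83,-130,0,0,0,0],[60,83,-130,0,0,0,0],[60,83,-130,0,0,0,0]]

```text
t: 1.98
tool_pos: [0.4719, -0.2471, 0.2384]
orientation: [-2.718, -1.574, 0.0]
wrist_force: [-0.1, 0.3, 1.1]
grip_width: 0.0597
grasp_force: 0.0
```

Run:
```python
from h import *
s=sense();print(s["t"],s["tool_pos"],s["orientation"],s["joints"],s["grip_width"])
c=wcal(s);im=snapshot("wrist");cv2.imwrite("pics/w1.png",im)
print(proj("w",[[.54+.066*np.cos(a),-.291+.066*np.sin(a),.11] for a in np.arange(0,6.28,.785)],c).round())
cab=np.load("cab.npy")
print("pointer",onz("scene",[(262.3,251.2)],.045),onz("scene",[(262.3,251.2)],.03), tf(cab,[[0,.17,.03],[0,-.17,.03]]))
print("clip",onz("scene",[(263.4,328.9)],.045),onz("top",[(265,301)],.045))
```

```text
1.975 [ 0.47188098 -0.24711365  0.23839778] [-2.71763941e+00 -1.57393328e+00  4.32380163e-04] [-7.02566670e-01  3.30623479e-01  1.47431060e+00  1.06533216e-04
  1.33776668e+00 -1.81696886e-01] 0.059733517330607035
[[503. 199.]
 [455. 157.]
 [387. 166.]
 [345. 219.]
 [352. 279.]
 [398. 313.]
 [459. 306.]
 [502. 261.]]
pointer [[0.6425511  0.13096038 0.045     ]] [[0.64735734 0.13248089 0.03      ]] [[ 0.59835806  0.14938771  0.03      ]
 [ 0.61809817 -0.19003876  0.03      ]]
clip [[0.49963439 0.14108189 0.045     ]] [[0.50457452 0.14057778 0.045     ]]
```

View pics/w1.png

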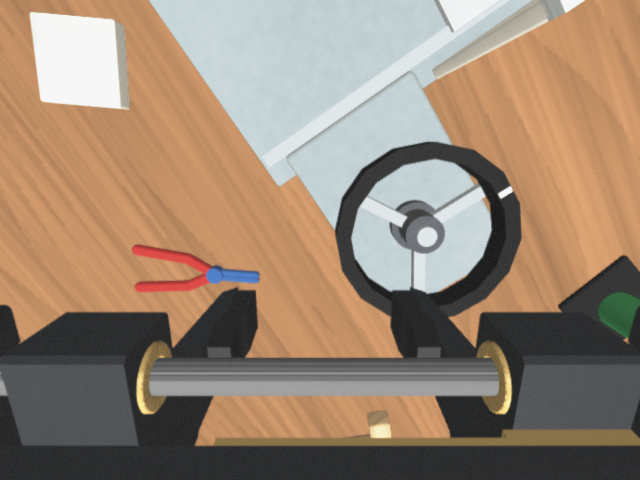

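The wrist view shows the rim centred at about (428,231), against a predicted centre of (424,235). I'll refine the axis numerically before going down.

Run:
```python
from h import *
s=sense();c=wcal(s);im=cv2.imread("pics/w1.png")
m=(im.max(2)<75).astype(np.uint8); m[:130]=0;m[285:]=0;m[:,:325]=0;m[:,530:]=0
ys,xs=np.nonzero(m)
a=np.arange(0,6.3,.05)
best=[]
for dx in np.arange(-.008,.0085,.001):
  for dy in np.arange(-.008,.0085,.001):
    h=np.zeros((480,640),np.uint8)
    def ring(r,z):return np.c_[.540+dx+r*np.cos(a),-.291+dy+r*np.sin(a),0*a+z]
    P=proj("w",np.r_[ring(.072,.11),ring(.072,.084)],c).astype(np.int32)
    cv2.fillConvexPoly(h,cv2.convexHull(P),1)
    i=proj("w",ring(.060,.11),c).astype(np.int32);j=proj("w",ring(.060,.084),c).astype(np.int32)
    A=np.zeros_like(h);B=np.zeros_like(h);cv2.fillConvexPoly(A,i,1);cv2.fillConvexPoly(B,j,1);h[(A&B)>0]=0
    h[285:]=0
    best.append(((h&m).sum()/(h|m).sum(),.54+dx,-.291+dy))
best.sort(reverse=True);print(best[:4])
x,y=best[0][1:];t=np.radians(150);g=[x+.066*np.cos(t),y+.066*np.sin(t)]
print("grip",g,"delta mm",(np.array(g)-s["tool_pos"][:2])*1e3, "z: to TCP .083:",(.083-s["tool_pos"][2])*1e3)
```

```text
[(np.float64(0.8717446416224937), np.float64(0.543), np.float64(-0.291)), (np.float64(0.8651826484018265), np.float64(0.544), np.float64(-0.291)), (np.float64(0.8628512206356518), np.float64(0.543), np.float64(-0.292)), (np.float64(0.8562278394143886), np.float64(0.544), np.float64(-0.292))]
grip [np.float64(0.4858423233502271), np.float64(-0.258)] delta mm [ 13.95139474 -11.13349412] z: to TCP .083: -155.71019757829995
```

play_rows:
  rows:
    - [[36,14,-11,-40,0,0,0],[36,14,-11,-90,0,0,0],[36,14,-11,-130,0,0,0],[36,14,-11,-153,0,0,0],[36,14,-11,-153,0,0,0]]

```text
t: 2.65
tool_pos: [0.4855, -0.2574, 0.085]
orientation: [-2.716, -1.574, 0.001]
wrist_force: [0.3, 0.4, 0.5]
grip_width: 0.0362
grasp_force: 0.0
```

play_rows:
  rows:
    - [[0,0,0,0,0,0,0],[0,0,0,0,0,0,0],[0,0,0,0,0,0,0],[0,0,0,0,0,0,0]]

```text
t: 3.15
tool_pos: [0.4846, -0.2576, 0.0866]
orientation: [-2.714, -1.573, 0.004]
wrist_force: [-12.3, 6.4, 9.9]
grip_width: 0.0132
grasp_force: 29.4
```

```bash
cat > arc.py <<'E'
import sys
from h import *
# arc about axis: from current grip; args ax ay total_rad nrows
ax,ay,tot,n=map(float,sys.argv[1:5]);s=sense();n=int(n)
v=s["tool_pos"][:2]-[ax,ay];print("r",np.hypot(*v),"th",np.degrees(np.arctan2(v[1],v[0])),"q6",s["joints"][5],"grip",s["grip_width"],s["wrist_force"])
for i in range(1,n+1):
    f=tot*i/n;c,q=np.cos(f),np.sin(f);d=np.array([c*v[0]-q*v[1],q*v[0]+c*v[1]])-v;print((d*1e3).round(1),round(f,3))
E
python3 arc.py .543 -.291 .9 5
```

```text
r 0.06732291607965457 th 150.2248500882901 q6 -0.18066436115665688 grip 0.013225161700846698 [-12.3179906    6.41667745   9.8710889 ]
[ -5. -11.] 0.18
[ -8.  -22.7] 0.36
[ -8.9 -34.8] 0.54
[ -7.5 -46.8] 0.72
[ -4.1 -58.4] 0.9
```

```bash
cat > arc2.py <<'E'
import sys
from h import *
# args: ax ay r cmdx cmdy th0(deg) then list of total rad per call (5 rows each)
ax,ay,r,cx,cy,th=map(float,sys.argv[1:7])
for t in sys.argv[7:]:
    t=float(t);rows=[]
    for i in range(1,6):
        a=np.radians(th)+t*i/5;rows.append([0]+[round(1e3*(ax+r*np.cos(a)-cx),1),round(1e3*(ay+r*np.sin(a)-cy),1),0,0,0,round(t*i/5,3)])
    print(rows);cx+=rows[-1][1]/1e3;cy+=rows[-1][2]/1e3;th+=np.degrees(t)
E
python3 arc2.py .5417 -.290 .066 .4855 -.2574 150.2 .9 .9 .9
```

```text
[[0, np.float64(-6.0), np.float64(-10.6), 0, 0, 0, 0.18], [0, np.float64(-9.0), np.float64(-22.1), 0, 0, 0, 0.36], [0, np.float64(-9.8), np.float64(-33.9), 0, 0, 0, 0.54], [0, np.float64(-8.5), np.float64(-45.7), 0, 0, 0, 0.72], [0, np.float64(-5.1), np.float64(-57.1), 0, 0, 0, 0.9]]
[[0, np.float64(5.4), np.float64(-10.6), 0, 0, 0, 0.18], [0, np.float64(12.6), np.float64(-20.0), 0, 0, 0, 0.36], [0, np.float64(21.3), np.float64(-28.0), 0, 0, 0, 0.54], [0, np.float64(31.4), np.float64(-34.3), 0, 0, 0, 0.72], [0, np.float64(42.4), np.float64(-38.7), 0, 0, 0, 0.9]]
[[0, np.float64(11.6), np.float64(-2.4), 0, 0, 0, 0.18], [0, np.float64(23.5), np.float64(-2.6), 0, 0, 0, 0.36], [0, np.float64(35.2), np.float64(-0.8), 0, 0, 0, 0.54], [0, np.float64(46.4), np.float64(3.2), 0, 0, 0, 0.72], [0, np.float64(56.7), np.float64(9.1), 0, 0, 0, 0.9]]
```

play_rows:
  rows:
    - [[0,-6,-10.6,0,0,0,0.18],[0,-9,-22.1,0,0,0,0.36],[0,-9.8,-33.9,0,0,0,0.54],[0,-8.5,-45.7,0,0,0,0.72],[0,-5.1,-57.1,0,0,0,0.9]]

```text
t: 3.78
tool_pos: [0.4806, -0.3158, 0.0867]
orientation: [-1.754, -2.604, 0.0]
wrist_force: [-1.4, 4.1, 3.0]
grip_width: 0.0129
grasp_force: 29.4
```

Run:
```python
from h import *
s=sense();print(s["tool_pos"],R.from_rotvec(s["orientation"]).as_matrix()[:,1],s["wrist_force"],s["torque"],s["grip_width"],s["joints"][5])
im=snapshot("scene");cv2.imwrite("pics/s2.png",im);a=im[160:380,220:470];cv2.imwrite("pics/s2z.png",cv2.resize(a,(680,598),interpolation=cv2.INTER_CUBIC))
```

```text
[ 0.48056825 -0.31580331  0.08670353] [ 0.92674453  0.37569088 -0.00096762] [-1.35259296  4.08490727  3.04468487] [0.64255899 0.3946912  0.06850473] 0.012869355177419575 -1.1696494138872895
```

View pics/s2z.png

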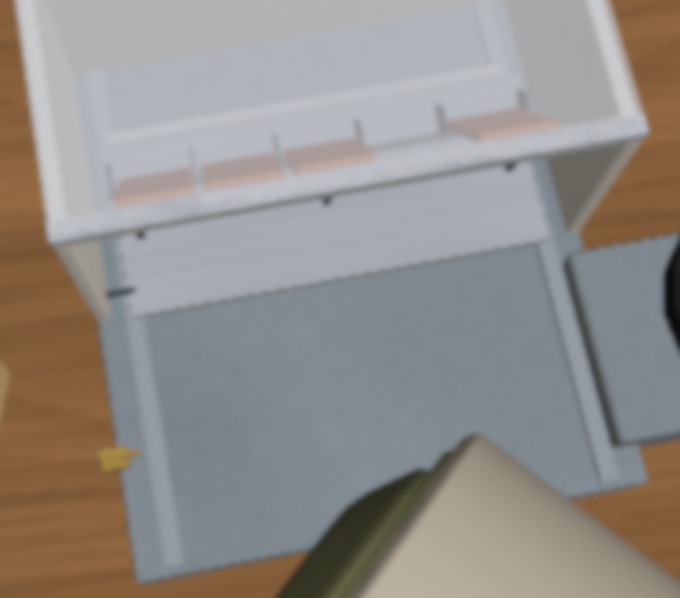

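The slide is following: the pointer moved from zoomed y=248 to 293, with the clip at about 458. I'll keep cranking with the same grip.

play_rows:
  rows:
    - [[0,5.4,-10.6,0,0,0,0.18],[0,12.6,-20,0,0,0,0.36],[0,21.3,-28,0,0,0,0.54],[0,31.4,-34.3,0,0,0,0.72],[0,42.4,-38.7,0,0,0,0.9]]

```text
t: 4.45
tool_pos: [0.5234, -0.3545, 0.0867]
orientation: [-0.452, -3.108, 0.0]
wrist_force: [-3.6, 5.2, 5.7]
grip_width: 0.0135
grasp_force: 29.9
```

play_rows:
  rows:
    - [[0,11.6,-2.4,0,0,0,0.18],[0,23.5,-2.6,0,0,0,0.36],[0,35.2,-0.8,0,0,0,0.54],[0,46.4,3.2,0,0,0,0.72],[0,56.7,9.1,0,0,0,0.9]]

```text
t: 5.08
tool_pos: [0.5812, -0.3444, 0.0867]
orientation: [0.936, -2.995, 0.005]
wrist_force: [-7.9, -1.9, 4.8]
grip_width: 0.0128
grasp_force: 30.9
```

Run:
```python
from h import *
s=sense();y=R.from_rotvec(s["orientation"]).as_matrix()[:,1];print(s["tool_pos"],np.degrees(np.arctan2(y[1],y[0])),s["wrist_force"],s["torque"],s["grip_width"],s["joints"])
for n,(x0,y0) in (("scene",(230,240)),("top",(240,220))):
    im=snapshot(n);cv2.imwrite(f"pics/{n}3.png",im)
    cv2.imwrite(f"pics/{n}3z.png",cv2.resize(im[y0:y0+120,x0:x0+130],(650,600),interpolation=cv2.INTER_CUBIC))
    cv2.imwrite(f"pics/b_{n}.png",cv2.resize(im[y0:y0+100,x0:x0+66],(396,600),interpolation=cv2.INTER_CUBIC))
cv2.imwrite("pics/b.png",np.hstack([cv2.imread("pics/b_scene.png"),cv2.imread("pics/b_top.png")]))
```

```text
[ 0.58116587 -0.34435445  0.0867336 ] 124.72111218250025 [-7.88742324 -1.8566324   4.79777542] [-0.06490922  1.39385869  1.04577933] 0.012767646026511467 [-0.70605357  0.77942687  1.1579767  -0.00539283  1.20395771 -2.88091033]
```

View pics/b.png

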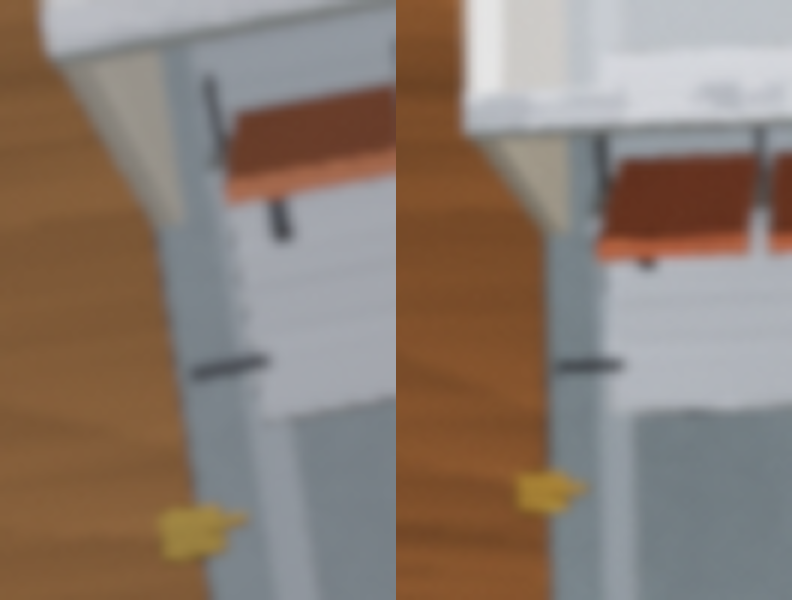

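The pointer tip is at scene (261.7,302.3) and top (266.5,281.2). The clip fin is at scene (270.8,326.5) and top (271.8,301.5). Next I'll triangulate both to get the travel left.

```bash
cat >> h.py <<'E'
def tri(a,b):
    A=[];B=[]
    for n,uv in (("scene",a),("top",b)):
        d=ray(n,[uv])[0];d/=np.linalg.norm(d);M=np.eye(3)-np.outer(d,d);A.append(M);B.append(M@CAL[n]["position"])
    return np.linalg.solve(sum(A),sum(B))
def inv(p,P):
    P=np.float64(P).reshape(-1,3);q=P-[p[0],p[1],0];c,s=np.cos(p[2]),np.sin(p[2]);return np.c_[c*q[:,0]+s*q[:,1],-s*q[:,0]+c*q[:,1],q[:,2]]
E
python3 - <<'E'
from h import *
cab=np.load("cab.npy")
for nm,a,b in (("ptr",(261.7,302.3),(266.5,281.2)),("ptr_r",(230+270/6,240+360/6),(277.7,280.8)),("fin",(270.8,326.5),(271.8,301.5)),("clip",(262.5,328.8),(264,302.2)),("plate0 top L",(230+230/6,240+193/6),(240+202/6,220+250/6))):
    print(nm,inv(cab,tri(a,b)).round(4),"z.04:",*[inv(cab,onz(n,[u],z)).round(4)[0,:2] for z in (.04,.05) for n,u in (("scene",a),("top",b))])
E
```

```text
ptr [[-0.0501  0.1642  0.0375]] z.04: [-0.0506  0.1642] [-0.0506  0.1636] [-0.0527  0.1632] [-0.0519  0.1623]
ptr_r [[-0.0496  0.14    0.0333]] z.04: [-0.0509  0.14  ] [-0.0506  0.1389] [-0.053   0.1393] [-0.0519  0.138 ]
fin [[-0.0934  0.1556  0.019 ]] z.04: [-0.0965  0.1545] [-0.0953  0.1525] [-0.0981  0.1536] [-0.0962  0.1514]
clip [[-0.0948  0.1717  0.0215]] z.04: [-0.0978  0.1695] [-0.0962  0.1695] [-0.0994  0.1684] [-0.0971  0.1682]
plate0 top L [[-0.0254  0.1365  0.1413]] z.04: [0.0027 0.1443] [-0.0076  0.1472] [-1.000e-04  1.435e-01] [-0.0094  0.1461]
```

play_rows:
  rows:
    - [[30,0,0,0,0,0,0],[36,0,0,0,0,0,0],[36,0,0,20,0,0,0],[36,0,0,50,0,0,-0.1],[36,0,0,60,0,0,-0.28]]

```text
t: 5.8
tool_pos: [0.5819, -0.3442, 0.1477]
orientation: [0.498, -3.102, 0.005]
wrist_force: [-0.1, -0.1, -0.5]
grip_width: 0.0361
grasp_force: 0.0
```

play_rows:
  rows:
    - [[36,-18,1,0,0,0,-0.18],[36,-36,3,0,0,0,-0.36],[36,-54,4,0,0,0,-0.54],[36,-72,6,0,0,0,-0.72],[36,-87,7,0,0,0,-0.9]]

```text
t: 6.42
tool_pos: [0.4938, -0.3367, 0.1457]
orientation: [-0.902, -3.007, -0.001]
wrist_force: [-0.5, -0.3, -0.4]
grip_width: 0.036
grasp_force: 0.0
```

play_rows:
  rows:
    - [[36,0,0,0,0,0,-0.15],[36,0,0,-20,0,0,-0.2],[36,0,0,-45,0,0,-0.203],[36,0,0,-62,0,0,-0.203],[36,0,0,-62,0,0,-0.203]]

```text
t: 7.05
tool_pos: [0.4942, -0.3365, 0.0827]
orientation: [-1.191, -2.902, -0.002]
wrist_force: [0.3, 0.9, -0.2]
grip_width: 0.0358
grasp_force: 0.0
```

play_rows:
  rows:
    - [[0,0,0,0,0,0,0],[0,0,0,0,0,0,0],[0,0,0,0,0,0,0],[0,0,0,0,0,0,0]]

```text
t: 7.55
tool_pos: [0.4946, -0.3368, 0.0844]
orientation: [-1.191, -2.905, 0.0]
wrist_force: [-1.9, 1.1, 6.1]
grip_width: 0.0124
grasp_force: 29.9
```

```bash
python3 - <<'E'
from h import *
s=sense();y=R.from_rotvec(s["orientation"]).as_matrix()[:,1];print(s["tool_pos"],np.degrees(np.arctan2(y[1],y[0])),s["wrist_force"],s["grip_width"],s["joints"],s["tool_pos"]+.066*y)
E
python3 arc2.py .542 -.2905 .066 .4953 -.3372 225 .8 .35
```

```text
[ 0.49461481 -0.33684329  0.08437269] 45.419002825425586 [-1.90981679  1.14437062  6.12204637] 0.012398492068087871 [-7.93030200e-01  6.26524264e-01  1.44365602e+00 -1.16988832e-03
  1.07367276e+00 -1.58518113e+00] [ 0.5409413  -0.28983423  0.08430706]
[[0, np.float64(8.1), np.float64(-6.8), 0, 0, 0, 0.16], [0, np.float64(17.1), np.float64(-12.3), 0, 0, 0, 0.32], [0, np.float64(26.9), np.float64(-16.2), 0, 0, 0, 0.48], [0, np.float64(37.1), np.float64(-18.6), 0, 0, 0, 0.64], [0, np.float64(47.7), np.float64(-19.3), 0, 0, 0, 0.8]]
[[0, np.float64(4.6), np.float64(0.2), 0, 0, 0, 0.07], [0, np.float64(9.2), np.float64(0.8), 0, 0, 0, 0.14], [0, np.float64(13.7), np.float64(1.7), 0, 0, 0, 0.21], [0, np.float64(18.2), np.float64(2.8), 0, 0, 0, 0.28], [0, np.float64(22.5), np.float64(4.3), 0, 0, 0, 0.35]]
```

play_rows:
  rows:
    - [[0,8.1,-6.8,0,0,0,0.16],[0,17.1,-12.3,0,0,0,0.32],[0,26.9,-16.2,0,0,0,0.48],[0,37.1,-18.6,0,0,0,0.64],[0,47.7,-19.3,0,0,0,0.8]]

```text
t: 8.18
tool_pos: [0.5417, -0.3568, 0.0844]
orientation: [0.041, -3.137, 0.003]
wrist_force: [-7.7, 0.4, 7.6]
grip_width: 0.0116
grasp_force: 29.8
```

play_rows:
  rows:
    - [[0,4.6,0.2,0,0,0,0.07],[0,9.2,0.8,0,0,0,0.14],[0,13.7,1.7,0,0,0,0.21],[0,18.2,2.8,0,0,0,0.28],[0,18.2,2.8,0,0,0,0.28]]

```text
t: 8.8
tool_pos: [0.5603, -0.3542, 0.0844]
orientation: [0.472, -3.103, 0.005]
wrist_force: [-2.9, -3.2, 5.0]
grip_width: 0.012
grasp_force: 29.9
```

Run:
```python
from h import *
s=sense();y=R.from_rotvec(s["orientation"]).as_matrix()[:,1];print(s["tool_pos"],np.degrees(np.arctan2(y[1],y[0])),s["wrist_force"],s["joints"][[0,5]])
def avg(n):return np.mean([snapshot(n).astype(float) for _ in range(4)],0).astype(np.uint8)
o=[]
for n,(x0,y0) in (("scene",(245,295)),("top",(250,270))):
    im=avg(n);cv2.imwrite(f"pics/{n}4.png",im)
    o.append(cv2.resize(im[y0:y0+50,x0:x0+40],(400,500),interpolation=cv2.INTER_CUBIC))
cv2.imwrite("pics/b4.png",np.hstack(o))
```

```text
[ 0.56032083 -0.35424387  0.08441016] 107.30971815871298 [-2.92291023 -3.16555945  4.98652775] [-0.73851739 -2.6096592 ]
```

View pics/b4.png

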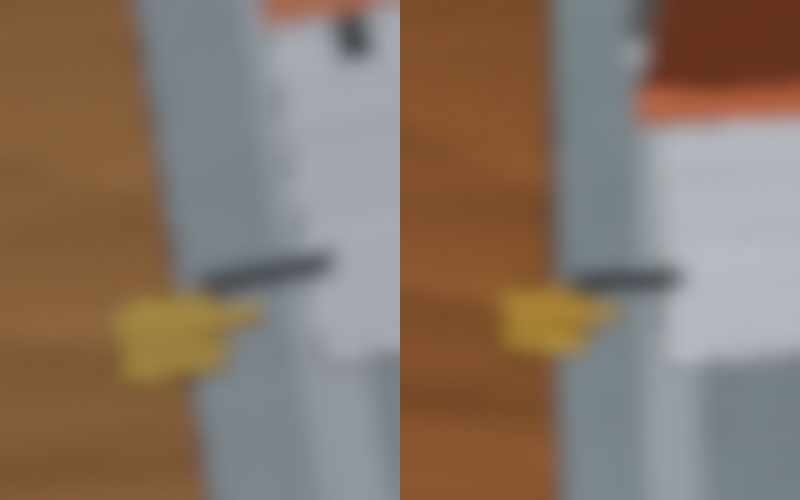

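The pointer line stops about 3 px short of the fin in the top view and 3.8 px in the scene view. That leaves roughly 6 mm, so I'll advance most of it and measure again.

play_rows:
  rows:
    - [[0,2.6,0.9,0,0,0,0.043],[0,5.3,1.9,0,0,0,0.087],[0,8,3,0,0,0,0.13],[0,8,3,0,0,0,0.13]]

```text
t: 9.7
tool_pos: [0.5683, -0.3514, 0.0844]
orientation: [0.672, -3.066, 0.006]
wrist_force: [-3.6, -4.4, 5.0]
grip_width: 0.0116
grasp_force: 29.8
```

Run:
```python
from h import *
s=sense();y=R.from_rotvec(s["orientation"]).as_matrix()[:,1];print(s["tool_pos"],np.degrees(np.arctan2(y[1],y[0])),s["wrist_force"],s["joints"][[0,5]])
def avg(n):return np.mean([snapshot(n).astype(float) for _ in range(4)],0).astype(np.uint8)
o=[]
for n,(x0,y0) in (("scene",(250,305)),("top",(255,280))):
    im=avg(n);cv2.imwrite(f"pics/{n}5.png",im)
    o.append(cv2.resize(im[y0:y0+40,x0:x0+26],(390,600),interpolation=cv2.INTER_CUBIC))
cv2.imwrite("pics/b5.png",np.hstack(o))
```

```text
[ 0.56831123 -0.35139915  0.08443209] 114.71238851535577 [-3.57704138 -4.40020823  5.04306727] [-0.72711264 -2.72747268]
```

View pics/b5.png

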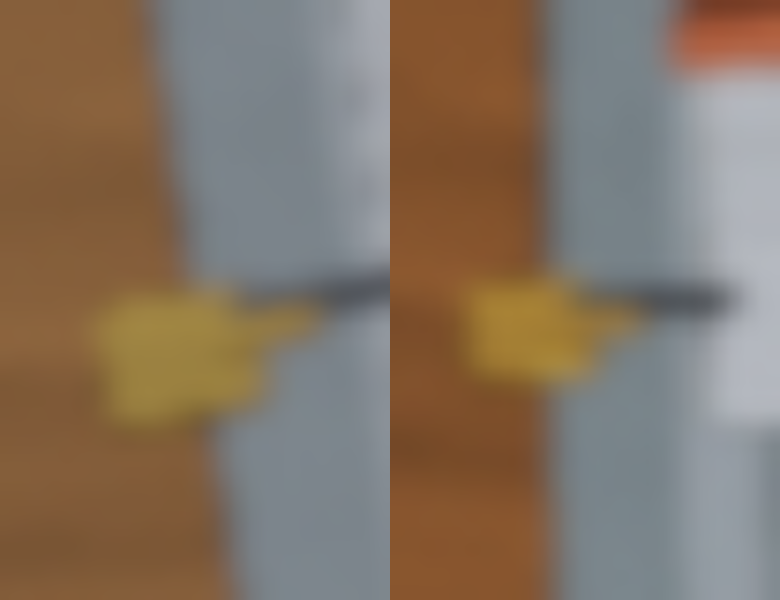

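The fin tip now overlaps the pointer line, which is about 1 px (roughly 2.1 mm) short in both views. One last small turn, then I'll release and lift.

play_rows:
  rows:
    - [[0,1.7,0.8,0,0,0,0.028],[0,3.4,1.6,0,0,0,0.057],[0,3.4,1.6,0,0,0,0.057],[0,3.4,1.6,0,0,0,0.057]]

```text
t: 10.6
tool_pos: [0.5716, -0.3499, 0.0844]
orientation: [0.758, -3.046, 0.006]
wrist_force: [-3.3, -4.3, 5.5]
grip_width: 0.0124
grasp_force: 29.8
```

Run:
```python
from h import *
s=sense();y=R.from_rotvec(s["orientation"]).as_matrix()[:,1];print(s["tool_pos"],np.degrees(np.arctan2(y[1],y[0])),s["wrist_force"],s["joints"][[0,5]])
def avg(n):return np.mean([snapshot(n).astype(float) for _ in range(4)],0).astype(np.uint8)
o=[]
for n,(x0,y0) in (("scene",(250,305)),("top",(255,280))):
    im=avg(n);cv2.imwrite(f"pics/{n}6.png",im)
    o.append(cv2.resize(im[y0:y0+40,x0:x0+26],(390,600),interpolation=cv2.INTER_CUBIC))
cv2.imwrite("pics/b6.png",np.hstack(o))
```

```text
[ 0.57161462 -0.34986277  0.0844387 ] 117.94610640237848 [-3.3118523  -4.34476454  5.4664069 ] [-0.72202497 -2.77881953]
```

View pics/b6.png

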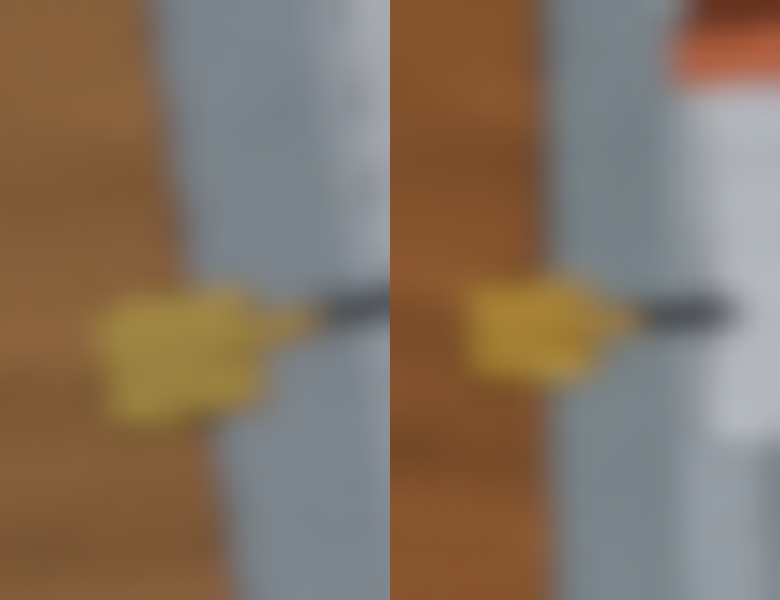

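The fin and pointer are now collinear in both views, within about 1 mm. I'm releasing the wheel, lifting, and moving to a clear pose in front of the slide.

play_rows:
  rows:
    - [[30,0,0,0,0,0,0],[36,0,0,0,0,0,0],[36,0,0,40,0,0,0],[36,0,0,90,0,0,-0.14],[36,0,0,130,0,0,-0.3]]

```text
t: 11.62
tool_pos: [0.5721, -0.3484, 0.2155]
orientation: [0.287, -3.127, 0.002]
wrist_force: [0.4, -0.2, -0.3]
grip_width: 0.0354
grasp_force: 0.0
```

play_rows:
  rows:
    - [[40,-25,20,25,0,0,-0.18],[40,-50,40,50,0,0,-0.36],[40,-75,60,75,0,0,-0.54],[40,-100,80,85,0,0,-0.72],[40,-120,100,85,0,0,-0.9]]

```text
t: 12.25
tool_pos: [0.4513, -0.2479, 0.2994]
orientation: [-1.103, -2.94, -0.0]
wrist_force: [0.1, -0.4, 0.9]
grip_width: 0.0402
grasp_force: 0.0
```

play_rows:
  rows:
    - [[40,-10,20,0,0,0,-0.18],[40,-20,40,0,0,0,-0.36],[40,-30,60,0,0,0,-0.54],[40,-30,80,0,0,0,-0.72],[40,-30,90,0,0,0,-0.8]]

```text
t: 12.88
tool_pos: [0.4218, -0.1576, 0.2987]
orientation: [-2.157, -2.281, -0.003]
wrist_force: [0.3, -0.1, -0.0]
grip_width: 0.0402
grasp_force: 0.0
```

Run:
```python
from h import *
s=sense();y=R.from_rotvec(s["orientation"]).as_matrix()[:,1];print(s["tool_pos"],np.degrees(np.arctan2(y[1],y[0])),s["wrist_force"],s["joints"])
c=wcal(s);im=snapshot("wrist");cv2.imwrite("pics/w7.png",im)
cab=np.load("cab.npy")
res={}
for n in ("scene","top"):
    im=np.mean([snapshot(n).astype(float) for _ in range(3)],0).astype(np.uint8);cv2.imwrite(f"pics/{n}7.png",im)
    b,g,r=[im[...,i].astype(int) for i in range(3)]
    roi=np.zeros(r.shape,np.uint8);roi[220:330,240:450]=1
    m=((r-g>55)&(r>165)&(roi>0)).astype(np.uint8)
    N,L,st,ce=cv2.connectedComponentsWithStats(m)
    L_=[(ce[i].round(1),st[i]) for i in range(1,N) if st[i][4]>15]
    for q in L_:print(n,q)
```

```text
[ 0.42180743 -0.15755995  0.29869571] 3.2045180003323797 [ 0.30605861 -0.10227567 -0.01930794] [-0.62000659  0.10628279  1.59696744  0.00225065  1.44068374 -0.67622992]
scene (array([423.7, 270.3]), array([414, 268,  20,   5,  31], dtype=int32))
scene (array([353.3, 283.6]), array([344, 282,  19,   4,  27], dtype=int32))
scene (array([321.1, 289.6]), array([308, 287,  28,   6,  36], dtype=int32))
scene (array([282.8, 296.9]), array([274, 295,  19,   5,  29], dtype=int32))
top (array([402.5, 278. ]), array([392, 277,  24,   3,  38], dtype=int32))
top (array([344.7, 280.6]), array([333, 279,  24,   4,  45], dtype=int32))
top (array([315. , 281.9]), array([304, 280,  24,   4,  47], dtype=int32))
top (array([285. , 283.2]), array([275, 282,  24,   3,  45], dtype=int32))
```

View pics/w7.png

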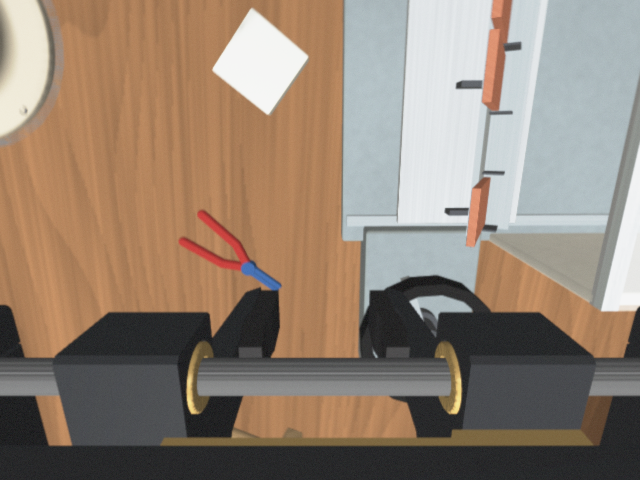

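The wrist view shows the rightmost plate at (478,212), its neighbour at (495,70), and the wheel below. The remaining question is plate position and height, so I'll fit a plate-row model to all three views.

```bash
cat > pf.py <<'E'
from h import *
from scipy.optimize import minimize
cab=np.load("cab.npy")
s=sense();CAL["w"]=wcal(s)
ims={n:cv2.imread(f"pics/{f}7.png") for n,f in (("scene","scene"),("top","top"),("w","w"))}
M={}
for n,(x0,y0,x1,y1) in (("scene",(250,220,450,320)),("top",(262,230,425,300)),("w",(440,0,530,260))):
    b,g,r=[cv2.GaussianBlur(ims[n],(0,0),.6)[...,i].astype(int) for i in range(3)]
    m=((r>1.45*g)&(r-b>30)&(r>70)).astype(np.uint8);z=np.zeros_like(m);z[y0:y1,x0:x1]=m[y0:y1,x0:x1];M[n]=cv2.morphologyEx(z,cv2.MORPH_OPEN,np.ones((2,2)))
    print(n,M[n].sum())
    cv2.imwrite(f"pics/m_{n}.png",M[n]*255)
S=4
def boxes(p,lo):
    xt,zt,yaw,yc,pit=p;a=np.radians(28);zl=np.array([-np.sin(a),0,np.cos(a)]);xl=np.array([np.cos(a),0,np.sin(a)])
    for k in (2,1,0,-2):
        t=np.array([xt,yc+pit*k,zt]);C=[t+xl*i*.0035+np.array([0,j*.025,0])-zl*d for i in(-1,1) for j in(-1,1) for d in(0,lo)]
        d=yaw-cab[2];q=np.array(C);yield tf((cab[0],cab[1],yaw),q)
def hull(n,P):
    h=np.zeros((480*S,640*S),np.uint8)
    for B in P:cv2.fillConvexPoly(h,cv2.convexHull(((proj(n,B)+.5)*S).astype(np.int32)),1)
    return h
MB={n:cv2.resize(M[n],None,fx=S,fy=S,interpolation=cv2.INTER_NEAREST) for n in M}
def cost(p,parts=False):
    o=[]
    for n in M:
        F=hull(n,boxes(p,.1));U=hull(n,boxes(p,.05))
        if n=="w":
            U[260*S:]=0;F[260*S:]=0
        o.append((((MB[n]>0)&(F==0)).sum()+((U>0)&(MB[n]==0)).sum())/MB[n].sum())
    return o if parts else sum(o)
best=None
for z0 in (.125,.14):
    p0=np.array([-.07,z0,cab[2],0,.056])
    sim=np.vstack([p0]+[p0+np.eye(5)[i]*[.01,.012,.01,.01,.002][i] for i in range(5)])
    r=minimize(cost,p0,method="Nelder-Mead",options=dict(initial_simplex=sim,maxfev=250,xatol=1e-4,fatol=1e-4))
    print(r.x.round(4),r.fun,cost(r.x,True));best=r if best is None or r.fun<best.fun else best
np.save("plates.npy",best.x)
for n in ims:
    v=ims[n].copy()
    for B in boxes(best.x,.1):cv2.polylines(v,[cv2.convexHull(proj(n,B).round().astype(np.int32))],True,(0,255,0),1)
    ims[n]=v
v=np.hstack([cv2.resize(ims["top"][215:315,255:430],(525,300)),cv2.resize(ims["w"][0:260,420:540],(138,300))])
w=cv2.resize(ims["scene"][215:315,240:460],(663,300));cv2.imwrite("pics/fit7.png",np.vstack([v,w]))
E
python3 pf.py
```

```text
scene 1809
top 1825
w 2530
[-0.0679  0.1476  0.0788 -0.0022  0.0579] 0.5205759460124731 [np.float64(0.2019416804864566), np.float64(0.1892123287671233), np.float64(0.12942193675889327)]
[-0.0711  0.1589  0.0605 -0.0028  0.0559] 0.41483303345683675 [np.float64(0.17551133222775014), np.float64(0.16664383561643836), np.float64(0.07267786561264822)]
```

View pics/fit7.png

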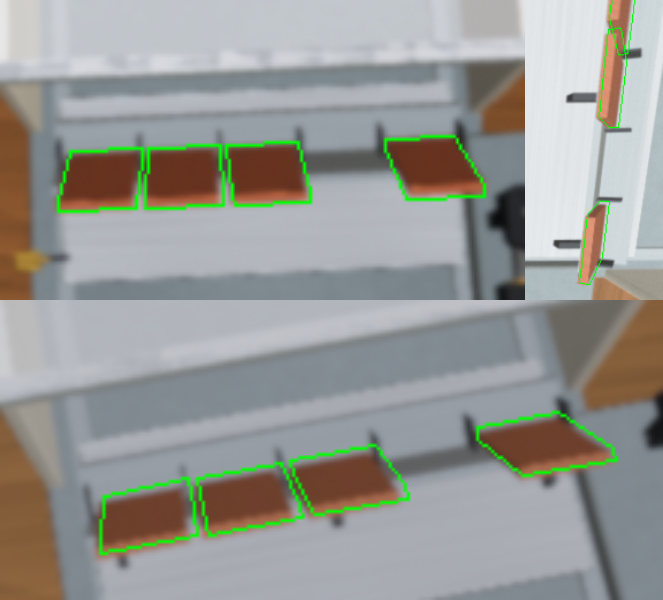

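The overlay matches the plates well in all three views: top edge at local x≈-71 mm, z≈0.155 m, pitch 56 mm. I'll tilt the tool to hover over the right plate and refit from there.

```bash
cat > tgt.py <<'E'
from h import *
cab=np.load("cab.npy")
def plate_pose(k,d,p=None):
    xt,zt,yaw,yc,pit=np.load("plates.npy") if p is None else p
    a=np.radians(28);zl=np.array([-np.sin(a),0,np.cos(a)])
    L=np.array([xt,yc+pit*k,zt])-zl*(d+pinch_z)
    pos=tf((cab[0],cab[1],yaw),L)[0]
    zw=R.from_euler("z",yaw).apply(zl);tz=-zw
    yl=R.from_euler("z",yaw).apply([0,1,0])   # tool x = local y
    tx=yl;ty=np.cross(tz,tx);return pos,R.from_matrix(np.c_[tx,ty,tz]),zw
def delta(pos,Rt,s=None):
    s=s or sense();return ((pos-s["tool_pos"])*1e3).round(1),(Rt*R.from_rotvec(s["orientation"]).inv()).as_rotvec().round(4)
E
python3 - <<'E'
from tgt import *
pos,Rt,zw=plate_pose(-2,-.05);print(pos,delta(pos,Rt),zw)
E
```

```text
[ 0.52954381 -0.13985949  0.18656354] (array([ 107.7,   19.2, -112. ]), array([ 2.650e-02, -4.889e-01,  1.000e-04])) [-0.46861396 -0.02836385  0.88294759]
```

play_rows:
  rows:
    - [[40,20,5,0,0.005,-0.1,0],[40,40,10,0,0.01,-0.2,0],[40,60,14,-20,0.016,-0.3,0],[40,80,17,-50,0.021,-0.4,0],[40,95,19,-85,0.0265,-0.489,0]]

```text
t: 13.85
tool_pos: [0.5174, -0.1402, 0.2132]
orientation: [1.892, 2.008, 0.503]
wrist_force: [1.1, 0.2, -0.2]
grip_width: 0.0402
grasp_force: 0.0
```

```bash
cat > pf2.py <<'E'
import sys
from tgt import *
from scipy.optimize import minimize
import pf_core as C
E
python3 - <<'E'
from h import *
s=sense();import pickle
c=wcal(s);im=snapshot("wrist");cv2.imwrite("pics/w8.png",im);pickle.dump(c,open("w8.pkl","wb"))
print(s["tool_pos"],s["wrist_force"],s["joints"])
E
```

```text
[ 0.51743145 -0.14018654  0.21323141] [ 1.0750485   0.19324185 -0.16796545] [-0.62759986  0.15234222  1.85519581  0.43478247  0.7886233  -0.94258427]
```

View pics/w8.png

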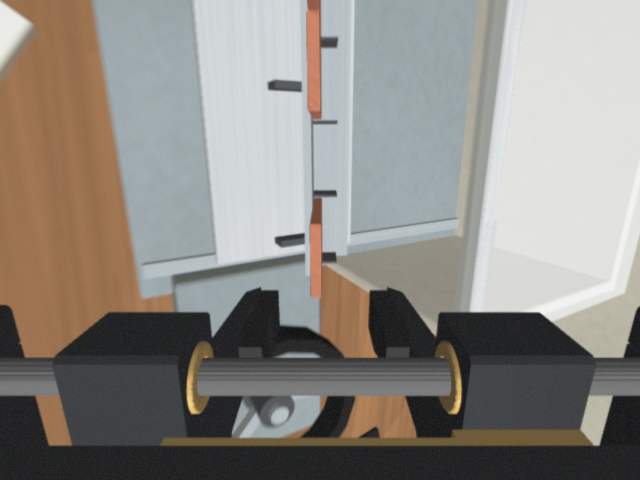

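In the tilted wrist view the right plate's top edge shows as a thin strip from (317,199) to (316,297), while the finger midline is at x≈324. That puts the gripper about 4 mm off along the plate's normal, so I'll refit with these points.

Run:
```python
from tgt import *
import pickle
CAL["w8"]=pickle.load(open("w8.pkl","rb"))
im=cv2.imread("pics/w8.png").astype(int);m=((im[...,2]>1.4*im[...,1])&(im[...,2]-im[...,0]>60)&(im[...,2]>150)).astype(np.uint8);m[:,:300]=0;m[:,332:]=0;m[300:]=0
N,L,st,ce=cv2.connectedComponentsWithStats(m)
for i in range(1,N):
    if st[i][4]>50:print(st[i],ce[i].round(1))
for r in (205,230,250,270,290):
    x=np.nonzero(m[r])[0];print(r,x.min(),x.max())
p=np.load("plates.npy")
def T(p,k,dy=0):return tf((cab[0],cab[1],p[2]),[[p[0],p[3]+p[4]*k+dy,p[1]]])[0]
def f(p):
    o=[]
    for k,dy,uv in ((-2,.025,(317,198.5)),(-2,-.025,(316,297)),(0,-.025,(315,117.5))):o+=list(proj("w8",T(p,k,dy))[0]-uv)
    for k,uv in zip((-2,0,1,2),((402.5,278),(344.7,280.6),(315,281.9),(285,283.2))):o+=list(.7*(proj("top",T(p,k))[0]-uv))
    return np.array(o)
r=least_squares(f,p);print(r.x.round(4),r.fun.reshape(-1,2).round(1));np.save("plates.npy",r.x)
for d in (-.05,.014):
    pos,Rt,zw=plate_pose(-2,d);print(d,pos,delta(pos,Rt))
```

```text
[ 307    8   14  110 1274] [313.4  60.3]
[310 224  12  74 749] [315.4 259.6]Traceback (most recent call last):
  File "<stdin>", line 9, in <module>
    return umr_minimum(a, axis, None, out, keepdims, initial, where)
ValueError: zero-size array to reduction operation minimum which has no identity
```

Run:
```python
from tgt import *
import pickle
CAL["w8"]=pickle.load(open("w8.pkl","rb"))
p=np.load("plates.npy")
def T(p,k,dy=0):return tf((cab[0],cab[1],p[2]),[[p[0],p[3]+p[4]*k+dy,p[1]]])[0]
def f(p):
    o=[]
    for k,dy,uv in ((-2,.025,(316.5,199)),(-2,-.025,(315.5,298)),(0,-.025,(314.5,118))):o+=list(proj("w8",T(p,k,dy))[0]-uv)
    for k,uv in zip((-2,0,1,2),((402.5,278),(344.7,280.6),(315,281.9),(285,283.2))):o+=list(.7*(proj("top",T(p,k))[0]-uv))
    return np.array(o)
r=least_squares(f,p);print(p,r.x.round(4),r.fun.reshape(-1,2).round(1));np.save("plates.npy",r.x)
for d in (-.05,.014):
    pos,Rt,zw=plate_pose(-2,d);print(d,pos,delta(pos,Rt))
im=cv2.imread("pics/w8.png");print(im[200:300:8,316].tolist())
```

```text
[-0.07106795  0.15892728  0.06045337 -0.00276489  0.05589844] [-0.0781  0.1726  0.0388 -0.0066  0.0482] [[-0.6  7.1]
 [-0.7 -5.2]
 [ 2.6 -4.2]
 [-3.1  3.3]
 [ 1.7  2.1]
 [ 4.6  1.6]
 [ 7.8  1. ]]
-0.05 [ 0.51948485 -0.12684023  0.20024232] (array([ 3.8, 12. , -7.4]), array([-0.0039, -0.001 , -0.0201]))
0.014 [ 0.5495084  -0.12567425  0.14373367] (array([ 33.8,  13.2, -63.9]), array([-0.0039, -0.001 , -0.0201]))
[[55, 73, 111], [54, 72, 110], [54, 72, 112], [86, 110, 171], [103, 133, 206], [103, 134, 205], [104, 134, 205], [104, 133, 205], [101, 130, 201], [101, 130, 202], [100, 129, 200], [104, 135, 207], [117, 139, 198]]
```

The bright top edge really spans rows 224–297; the darker stretch above it is the plate's side face. Refitting with that.

Run:
```python
from tgt import *
import pickle
CAL["w8"]=pickle.load(open("w8.pkl","rb"))
p=np.array([-.071,.159,.0605,-.0028,.0559])
def T(p,k,dy=0):return tf((cab[0],cab[1],p[2]),[[p[0],p[3]+p[4]*k+dy,p[1]]])[0]
def f(p):
    o=[]
    for k,dy,uv in ((-2,.025,(315.5,223.5)),(-2,-.025,(315.5,298)),(0,-.025,(314,118))):o+=list(proj("w8",T(p,k,dy))[0]-uv)
    for k,uv in zip((-2,0,1,2),((403,278),(345,280.6),(315.5,281.9),(286,283.2))):o+=list(.7*(proj("top",T(p,k))[0]-uv))
    return np.array(o)
r=least_squares(f,p);print(r.x.round(4),r.fun.reshape(-1,2).round(1));np.save("plates.npy",r.x)
for d in (-.05,.014):
    pos,Rt,zw=plate_pose(-2,d);print(d,pos,delta(pos,Rt))
```

```text
[-0.068   0.1473  0.0651 -0.0046  0.0564] [[-0.5  0.6]
 [ 0.4 -0.2]
 [-0.2 -1.2]
 [ 0.6 -0.4]
 [ 0.8 -0.4]
 [ 1.2 -0.4]
 [ 1.6 -0.5]]
-0.05 [ 0.53332829 -0.14291895  0.17495021] (array([ 17.6,  -4.1, -32.7]), array([-0.0039, -0.001 ,  0.0061]))
0.014 [ 0.56331089 -0.14096533  0.11844156] (array([ 47.6,  -2.1, -89.2]), array([-0.0039, -0.001 ,  0.0061]))
```

play_rows:
  rows:
    - [[36,17.6,-4.1,-32.7,-0.004,-0.001,0.006],[36,17.6,-4.1,-32.7,-0.004,-0.001,0.006],[36,32,-3,-60,-0.004,-0.001,0.006],[36,46.2,-2.2,-86.5,-0.004,-0.001,0.006],[36,46.2,-2.2,-86.5,-0.004,-0.001,0.006]]

```text
t: 14.52
tool_pos: [0.5629, -0.1416, 0.1273]
orientation: [1.887, 2.019, 0.5]
wrist_force: [-0.4, 0.1, 0.7]
grip_width: 0.036
grasp_force: 0.0
```

Run:
```python
from tgt import *
s=sense();c=wcal(s);im=snapshot("wrist");cv2.imwrite("pics/w9.png",im)
print(s["tool_pos"],s["wrist_force"],s["grip_width"],delta(*plate_pose(-2,.011)[:2],s))
for r in range(180,330,10):
    row=im[r].astype(int);x=np.nonzero((row[:,2]>1.35*row[:,1])&(row[:,2]-row[:,0]>45)&(np.abs(np.arange(640)-320)<60))[0]
    if len(x):print(r,x.min(),x.max(),row[(x.min()+x.max())//2])
```

```text
[ 0.56292068 -0.1416312   0.12732801] [-0.41913907  0.1263721   0.69202897] 0.03604968497355907 (array([-1. ,  0.6, -6.2]), array([ 0.0027, -0.0003, -0.0017]))
220 312 321 [ 53  70 106]
230 310 321 [ 48  67 105]
240 309 321 [ 55  72 111]
250 307 321 [ 55  68 107]
260 306 321 [ 50  68 106]
270 304 321 [ 55  72 110]
280 302 321 [100 128 196]
290 302 321 [105 134 206]
300 302 321 [101 129 199]
310 302 321 [101 131 200]
320 303 344 [ 72 103 142]
```

Run:
```python
from tgt import *
s=sense()
print(s["tool_pos"],s["qvel"].round(3),s["wrist_force"],delta(*plate_pose(-2,.011)[:2],s))
```

```text
[ 0.56305356 -0.14196256  0.12842485] [-0.004 -0.028 -0.002  0.001 -0.007 -0.004] [-0.15318166 -0.23534924  0.11432296] (array([-1.1,  0.9, -7.3]), array([ 0.0038,  0.0013, -0.0014]))
```

The picture puts the plate 4.6 mm toward the robot side, which agrees with the pose error of (-1, 1, -7) mm. I'll correct that and close.

play_rows:
  rows:
    - [[36,-1,0.9,-7.3,0,0,0],[36,-1,0.9,-7.3,0,0,0],[0,-1,0.9,-7.3,0,0,0],[0,-1,0.9,-7.3,0,0,0],[0,-1,0.9,-7.3,0,0,0]]

```text
t: 15.2
tool_pos: [0.5621, -0.141, 0.1201]
orientation: [1.886, 2.016, 0.5]
wrist_force: [-0.6, -0.2, 0.4]
grip_width: 0.0079
grasp_force: 0.0
```

play_rows:
  rows:
    - [[0,0,0,0,0,0,0],[0,-4.7,-0.3,8.8,0,0,0],[0,-14,-0.9,26.5,0,0,0],[0,-28,-1.8,53,0,0,0],[0,-47,-3,88,0,0,0]]

```text
t: 15.82
tool_pos: [0.5139, -0.1436, 0.2082]
orientation: [1.888, 2.018, 0.499]
wrist_force: [-0.2, -0.8, -3.1]
grip_width: 0.0068
grasp_force: 30.0
```

```bash
cat > rk.py <<'E'
from tgt import *
def rack_fit(tag,q0=None):
    """refine rack pose from top+scene by bright wood silhouette"""
    return None
E
python3 - <<'E'
from tgt import *
s=sense();print(s["tool_pos"],s["wrist_force"],s["torque"],s["grip_width"],s["grasp_force"])
for n in ("scene","top"): cv2.imwrite(f"pics/{n}10.png",snapshot(n))
v=np.vstack([cv2.resize(cv2.imread("pics/scene10.png")[270:450,120:250],(433,600))]);w=cv2.resize(cv2.imread("pics/top10.png")[245:385,150:250],(366,512));w=cv2.copyMakeBorder(w,0,88,0,0,cv2.BORDER_CONSTANT)
cv2.imwrite("pics/rack10.png",np.hstack([v,w]))
E
```

```text
[ 0.51385948 -0.14358337  0.20816995] [-0.15182059 -0.77986877 -3.08173428] [-0.06149168  0.50015863 -0.02414268] 0.006836917927197316 29.995439001359046
```

View pics/rack10.png

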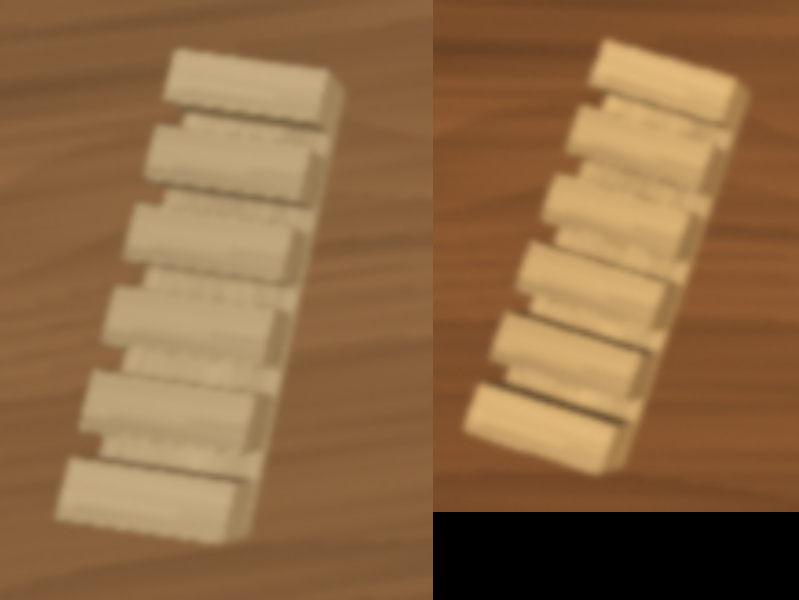

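The gripper holds the plate (width 6.8 mm, about 3 N more weight). The rack's top corners are clear in both views, so I'll fit the rack and work out the transfer.

```bash
cat > rk.py <<'E'
from tgt import *
rc=[(.119,.042,.052),(.119,-.042,.052),(-.119,.042,.052),(-.119,-.042,.052)]
def boxes():
    B=[(-.119,.119,0,.012)]+[(max(-.119,c-.0145),min(.119,c+.0145),.012,.052) for c in np.arange(-.105,.106,.042)]
    return [np.array([(x,y,z) for x in b[:2] for y in (-.042,.042) for z in b[2:]]) for b in B]
BX=boxes()
def wood(im):
    h=cv2.cvtColor(im,cv2.COLOR_BGR2HSV).astype(int);b,g,r=[im[...,i].astype(int) for i in range(3)]
    return ((h[...,0]>13)&(h[...,0]<28)&(h[...,2]>145)&(g>.72*r)&(h[...,1]>55)).astype(np.uint8)
def sil(n,q,S=1):
    m=np.zeros((480,640),np.uint8)
    for B in BX:
        P=proj(n,tf(q,B));
        if np.abs(P).max()>5000: return m
        cv2.fillConvexPoly(m,cv2.convexHull((P*16).round().astype(np.int32)),1,shift=4)
    return m
def upright(q,slot,ztcp):
    pos=tf(q,[[slot,0,ztcp]])[0];c,s=np.cos(q[2]),np.sin(q[2])
    return pos,R.from_matrix(np.c_[[-s,c,0],[c,s,0],[0,0,-1]])
E
python3 - <<'E'
from rk import *
ob=[]
for n,u in (("top",[(197,255.9),(233.3,266.3),(158.2,363),(195.6,374.2)]),("scene",[(172.5,285),(218.4,291),(136.5,426),(186,432.9)])):
    for P,uv in zip(rc,u): ob.append((n,P,np.array(uv)))
q,r=fit(ob,[.47,.28,-.27]);print(q,np.degrees(q[2]),r.round(1).tolist());np.save("rack.npy",q)
for n in ("top","scene"):
    im=cv2.imread(f"pics/{n}10.png");m=wood(im);s=sil(n,q);k=cv2.dilate(s,np.ones((9,9)))
    print(n,"IoU",((m&s)&k).sum()/(((m|s))&k).sum(),(s&~m&1).sum(),(m&k&~s&1).sum(),im[300:306:3,190:200:5].tolist())
pos,Rt=upright(q,.042,.25);print(pos,delta(pos,Rt))
E
```

```text
[ 0.47329294  0.28619198 -0.27018331] -15.480363220093299 [[-0.4, 0.1], [-0.6, 0.5], [-0.8, 0.3], [-0.5, 1.2], [0.3, -1.0], [0.3, -0.5], [0.0, -0.6], [1.0, 0.1]]
top IoU 0.9268244961846996 324 50 [[[116, 175, 215], [114, 174, 213]], [[109, 166, 205], [114, 173, 213]]]
scene IoU 0.934032435068894 388 153 [[[119, 159, 184], [120, 160, 186]], [[90, 126, 148], [109, 150, 175]]]
[0.51376926 0.27498184 0.25      ] (array([ -1. , 419.5,  38.8]), array([ 0.058 ,  0.4924, -0.3304]))
```

play_rows:
  rows:
    - [[0,-10,0,40,0.0145,0.1231,-0.0826],[0,-20,15,75,0.029,0.2462,-0.1652],[0,-20,70,90,0.0435,0.3693,-0.2478],[0,-20,130,90,0.058,0.4924,-0.3304],[0,-20,190,90,0.058,0.4924,-0.3304]]

```text
t: 16.55
tool_pos: [0.4956, 0.0481, 0.2964]
orientation: [-2.496, -1.895, 0.003]
wrist_force: [1.0, 0.4, -2.6]
grip_width: 0.0067
grasp_force: 30.0
```

play_rows:
  rows:
    - [[0,5,60,0,0,0,0],[0,10,120,0,0,0,0],[0,19,180,-20,0,0,0],[0,19,230,-50,0,0,0],[0,19,230,-50,0,0,0]]

```text
t: 17.18
tool_pos: [0.5123, 0.2788, 0.2436]
orientation: [-2.491, -1.901, 0.009]
wrist_force: [-0.4, -0.6, -2.5]
grip_width: 0.0067
grasp_force: 30.0
```

```bash
cat > rkw.py <<'E'
import sys
from rk import *
from scipy.optimize import minimize
# args: slot, ztcp target ; refine rack pose with wrist image
slot,zt=float(sys.argv[1]),float(sys.argv[2])
snapshot("top");s=sense();CAL["w"]=wcal(s);im=snapshot("wrist");tag=sys.argv[3];cv2.imwrite(f"pics/rw{tag}.png",im)
tp=snapshot("top");q0=np.load("rack.npy")
def masks(n,I,q):
    m=wood(I);k=cv2.dilate(sil(n,q),np.ones((25,25)))
    if n=="w": k[300:,:]=0
    return m,k
D={"w":im,"top":tp}
def cost(q,parts=False):
    o=[]
    for n in D:
        m,k=MK[n];a=sil(n,q);o.append((((m^a)&k)).sum()/max(1,(a&k).sum()))
    return o if parts else o[0]+(.5*o[1] if TOP else 0)
q=q0
TOP=True
for it in range(2):
    MK={n:masks(n,D[n],q) for n in D}
    sim=np.vstack([q]+[q+np.eye(3)[i]*[.006,.006,.02][i] for i in range(3)])
    r=minimize(cost,q,method="Nelder-Mead",options=dict(initial_simplex=sim,maxfev=120,xatol=1e-4,fatol=1e-4));q=r.x
print("rack",q.round(4),"was",q0.round(4),"cost",np.round(cost(q,True),3),"at q0",np.round(cost(q0,True),3))
np.save("rack_new.npy",q)
# slot edges along rack x at top height in wrist image for check
print("tool",s["tool_pos"].round(4),s["wrist_force"].round(1),s["grip_width"].round(4),"delta",*delta(*upright(q,slot,zt),s))
v=im.copy()
for B in BX:cv2.polylines(v,[cv2.convexHull(proj("w",tf(q,B)).round().astype(np.int32))],True,(0,255,0),1)
cv2.imwrite(f"pics/rwo{tag}.png",v)
E
python3 rkw.py .042 .20 1
```

```text
rack [ 0.4756  0.2874 -0.2728] was [ 0.4733  0.2862 -0.2702] cost [0.398 0.139] at q0 [0.411 0.161]Traceback (most recent call last):
  File "rkw.py", line 27, in <module>
    print("tool",s["tool_pos"].round(4),s["wrist_force"].round(1),s["grip_width"].round(4),"delta",*delta(*upright(q,slot,zt),s))
                                                                  ^^^^^^^^^^^^^^^^^^^^^
AttributeError: 'float' object has no attribute 'round'
```

```bash
sed -i 's/s\["grip_width"\].round(4)/round(s["grip_width"],4)/' rkw.py; python3 rkw.py .042 .20 1
python3 - <<'E'
import cv2,numpy as np
from rk import wood
im=cv2.imread("pics/rw1.png");m=wood(im);v=cv2.imread("pics/rwo1.png");v2=np.repeat(m[...,None]*255,3,2)
cv2.imwrite("pics/chk.png",np.hstack([cv2.resize(v,(560,420)),cv2.resize(v2[:,180:],(240,250))if 0 else cv2.resize(v2,(240,420))]))
E
```

```text
rack [ 0.4756  0.287  -0.2715] was [ 0.4733  0.2862 -0.2702] cost [0.396 0.143] at q0 [0.416 0.165]
tool [0.5145 0.2752 0.2482] [-0.1 -0.1 -2.8] 0.0068 delta [  1.7   0.5 -48.2] [-0.0043 -0.0021  0.0009]
```

View pics/chk.png

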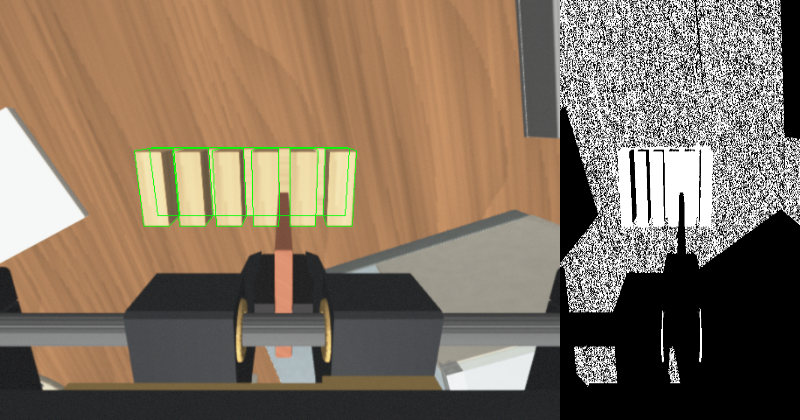

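The overlay lies right on the rack in the wrist view, and the plate (x≈284) lines up with the fourth gap (280–290). The wood mask is noisy here, so I'll sharpen it and then lower the plate.

Run:
```python
from rk import *
im=cv2.imread("pics/rw1.png");q=np.load("rack_new.npy");
S=[sense()];CAL["w"]=wcal(S[0]);s=sil("w",q);s[240:]=0;k=cv2.dilate(s,np.ones((41,41)));k[260:]=0
inn=im[cv2.erode(s,np.ones((5,5)))>0].astype(int);out=im[(k>0)&(cv2.dilate(s,np.ones((13,13)))==0)].astype(int)
for nm,a in (("in",inn),("out",out)):
    print(nm,np.percentile(a,[5,50,95],axis=0).round(),np.percentile(a[:,1]/a[:,2],[5,50,95]).round(3),np.percentile(a[:,0]/a[:,2],[5,50,95]).round(3))
```

```text
in [[ 70.  94. 114.]
 [165. 217. 237.]
 [179. 229. 244.]] [0.829 0.916 0.939] [0.611 0.693 0.737]
out [[ 82. 116. 156.]
 [ 91. 129. 174.]
 [173. 224. 241.]] [0.726 0.739 0.929] [0.508 0.521 0.718]
```

```bash
python3 - <<'E'
t=open("rkw.py").read()
t=t.replace('    m=wood(I);k=','    f=cv2.GaussianBlur(I,(0,0),.7).astype(float)\n    m=wood(I) if n!="w" else ((f[...,1]>.79*f[...,2])&(f[...,0]<.8*f[...,2])&(f[...,2]>70)).astype(np.uint8)\n    k=')
t=t.replace('    if n=="w": k[300:,:]=0','    if n=="w":\n        k[290:,:]=0;k[215:,300:350]=0').replace('o[0]+(.5*o[1] if TOP else 0)','o[0]+.1*o[1]')
open("rkw.py","w").write(t)
E
python3 rkw.py .042 .15 1
```

```text
rack [ 0.4751  0.2863 -0.2718] was [ 0.4733  0.2862 -0.2702] cost [0.017 0.153] at q0 [0.04  0.166]
tool [0.5144 0.2752 0.2485] [ 0.6  0.4 -2.6] 0.0068 delta [  1.1  -0.2 -98.5] [-0.0045 -0.0017  0.001 ]
```

play_rows:
  rows:
    - [[0,1.1,-0.2,-60,-0.0045,-0.0017,0.001],[0,1.1,-0.2,-105,-0.0045,-0.0017,0.001],[0,1.1,-0.2,-120,-0.0045,-0.0017,0.001],[0,1.1,-0.2,-140,-0.0045,-0.0017,0.001],[0,1.1,-0.2,-158,-0.0045,-0.0017,0.001]]

```text
t: 18.25
tool_pos: [0.5162, 0.276, 0.091]
orientation: [2.5, 1.901, 0.003]
wrist_force: [-0.1, 1.0, -3.0]
grip_width: 0.0066
grasp_force: 30.0
```

play_rows:
  rows:
    - [[0,0,0,-3,0,0,0],[0,0,0,-5,0,0,0],[0,0,0,-7,0,0,0],[0,0,0,-7,0,0,0]]

```text
t: 18.75
tool_pos: [0.5153, 0.2759, 0.0833]
orientation: [-2.5, -1.902, 0.001]
wrist_force: [0.7, 0.0, -2.8]
grip_width: 0.0069
grasp_force: 30.0
```

Run:
```python
from rk import *
s=sense();print(s["tool_pos"],s["wrist_force"],s["torque"],s["grip_width"],delta(*upright(np.load("rack_new.npy"),.042,.0823),s))
```

```text
[0.51531734 0.27586739 0.08332003] [ 0.65269282  0.04197722 -2.79112769] [-0.07887188  0.06812173  0.01873423] 0.006872808115923674 (array([ 0.2, -0.9, -1. ]), array([ 0.0001, -0.0004, -0.0014]))
```

play_rows:
  rows:
    - [[0,0,0,-1,0,0,0],[0,0,0,-2,0,0,0],[0,0,0,-3,0,0,0],[0,0,0,-3,0,0,0]]

```text
t: 19.25
tool_pos: [0.5151, 0.2758, 0.0798]
orientation: [-2.5, -1.902, 0.002]
wrist_force: [0.7, -0.9, -3.0]
grip_width: 0.0064
grasp_force: 30.0
```

play_rows:
  rows:
    - [[0,0,0,-1,0,0,0],[0,0,0,-2,0,0,0],[0,0,0,-3,0,0,0],[0,0,0,-4,0,0,0],[0,0,0,-4,0,0,0]]

```text
t: 19.88
tool_pos: [0.5157, 0.276, 0.0774]
orientation: [2.5, 1.902, 0.001]
wrist_force: [-3.1, -0.9, 9.4]
grip_width: 0.0068
grasp_force: 30.0
```

Contact came at TCP z≈0.0775 (+9 N), so the plate stands on the slot floor. Releasing, lifting, and checking that the plate stands.

play_rows:
  rows:
    - [[24,0,0,1.5,0,0,0],[24,0,0,1.5,0,0,0],[24,0,0,40,0,0,0],[24,0,0,95,0,0,0],[24,0,0,150,0,0,0]]

```text
t: 20.5
tool_pos: [0.5149, 0.2757, 0.2274]
orientation: [-2.5, -1.901, 0.002]
wrist_force: [0.8, 0.5, 0.5]
grip_width: 0.0237
grasp_force: 0.0
```

```bash
cp rack_new.npy rack.npy; python3 rkw.py .042 .2 2
python3 - <<'E'
from tgt import *
s=sense();print(s["tool_pos"],s["wrist_force"])
for k in (0,):
    pos,Rt,zw=plate_pose(k,-.05);print(k,pos,delta(pos,Rt));print(plate_pose(k,.009)[0]-pos)
E
```

```text
rack [ 0.4762  0.2866 -0.272 ] was [ 0.4751  0.2863 -0.2718] cost [0.024 0.181] at q0 [0.035 0.182]
tool [0.5171 0.2765 0.2354] [-0.2  0.2  7.3] 0.0239 delta [ -0.4  -1.1 -35.4] [-0.0032  0.0102 -0.0018]
[0.51603391 0.27609868 0.228475  ] [ 0.31215012 -1.00558063  0.10318238]
0 [ 0.52599027 -0.03030119  0.17495021] (array([  10. , -306.4,  -53.5]), array([-0.0523, -0.4844,  0.3282]))
[ 0.02764021  0.001801   -0.05209391]
```

play_rows:
  rows:
    - [[30,0,-50,10,-0.0131,-0.1211,0.082],[30,0,-105,10,-0.0262,-0.2422,0.1641],[30,0,-160,10,-0.0392,-0.3633,0.2461],[30,0,-215,10,-0.0523,-0.4844,0.3282],[30,0,-265,10,-0.0523,-0.4844,0.3282]]

```text
t: 21.28
tool_pos: [0.5137, 0.0098, 0.2343]
orientation: [1.891, 2.02, 0.495]
wrist_force: [0.9, -0.2, -0.3]
grip_width: 0.0302
grasp_force: 0.0
```

play_rows:
  rows:
    - [[36,10,-41,-25,0,0,0],[36,10,-41,-63,0,0,0],[36,10,-41,-63,0,0,0],[36,10,-41,-63,0,0,0],[36,10,-41,-63,0,0,0]]

```text
t: 21.9
tool_pos: [0.5256, -0.0298, 0.1742]
orientation: [1.89, 2.018, 0.497]
wrist_force: [0.3, 0.6, 0.7]
grip_width: 0.0364
grasp_force: 0.0
```

```bash
cat > hov.py <<'E'
import sys
from tgt import *
# at hover above plate k: measure strip under gripper & print deltas to grasp at model depth d
k=float(sys.argv[1]);d=float(sys.argv[2])
s=sense();im=snapshot("wrist");cv2.imwrite(f"pics/h{sys.argv[1]}_{s['t']:.1f}.png",im);CAL["w"]=wcal(s)
f=im.astype(int);m=((f[...,2]>1.35*f[...,1])&(f[...,2]-f[...,0]>60)&(f[...,2]>160)&(f[...,1]<.72*f[...,2])&(f[...,0]>.38*f[...,2]))
xt,zt,yaw,yc,pit=np.load("plates.npy")
T=lambda dy,z=0:tf((cab[0],cab[1],yaw),[[xt,yc+pit*k+dy,zt]])
a,b=proj("w",T(.025))[0],proj("w",T(-.025))[0];print("pred strip",a.round(1),b.round(1))
for r in range(int(a[1])-20,min(int(b[1])+25,330),8):
    x=np.nonzero(m[r,290:345])[0]+290
    if len(x):print(r,x.min(),x.max(),end=" | ")
print();pos,Rt,zw=plate_pose(k,d);print(s["t"],s["tool_pos"].round(4),s["wrist_force"].round(1));
p1=plate_pose(k,-.05)[0];print("to hover",*delta(p1,Rt,s),"to grasp",*delta(pos,Rt,s))
E
python3 hov.py 0 .008
```

```text
pred strip [323.5 237. ] [323.4 325. ]
217 318 329 | 233 318 329 | 241 317 329 | 249 318 329 | 257 317 329 | 265 317 329 | 273 317 329 | 281 318 329 | 289 318 329 | 297 318 329 | 305 318 329 | 313 318 329 | 321 318 328 | 
21.9 [ 0.5256 -0.0298  0.1742] [0.3 0.6 0.7]
to hover [ 0.3 -0.5  0.8] [ 0.0037 -0.0024  0.0004] to grasp [ 27.5   1.3 -50.5] [ 0.0037 -0.0024  0.0004]
```

The strip centre is at x=323.5 against 324 for the gripper, so it's aligned. Going down, gripping, and lifting.

play_rows:
  rows:
    - [[36,14,0.6,-25,0.0037,-0.0024,0],[36,27.5,1.3,-50.5,0.0037,-0.0024,0],[36,27.5,1.3,-50.5,0.0037,-0.0024,0],[0,27.5,1.3,-50.5,0.0037,-0.0024,0],[0,27.5,1.3,-50.5,0.0037,-0.0024,0]]

```text
t: 22.58
tool_pos: [0.5528, -0.029, 0.1237]
orientation: [1.891, 2.016, 0.503]
wrist_force: [0.6, 0.2, 1.1]
grip_width: 0.0178
grasp_force: 0.0
```

play_rows:
  rows:
    - [[0,0,0,0,0,0,0],[0,0,0,0,0,0,0],[0,-10,-0.6,18,0,0,0],[0,-24,-1.5,45,0,0,0],[0,-47,-3,88,0,0,0]]

```text
t: 23.2
tool_pos: [0.5044, -0.0316, 0.2099]
orientation: [1.895, 2.02, 0.5]
wrist_force: [0.4, -0.2, -3.1]
grip_width: 0.0068
grasp_force: 30.0
```

Run:
```python
from rk import *
s=sense();print(s["tool_pos"],s["wrist_force"],s["grip_width"],delta(*upright(np.load("rack.npy"),0,.25),s))
```

```text
[ 0.50438721 -0.03163285  0.20994013] [ 0.42169124 -0.16381066 -3.14632101] 0.0068255006415765375 (array([-29.3, 317.9,  40.1]), array([ 0.048 ,  0.483 , -0.3286]))
```

play_rows:
  rows:
    - [[0,-8,0,40,0.012,0.1208,-0.0822],[0,-16,20,80,0.024,0.2415,-0.1643],[0,-22,75,80,0.036,0.3622,-0.2465],[0,-29,135,80,0.048,0.483,-0.3286],[0,-29,190,80,0.048,0.483,-0.3286]]

```text
t: 23.82
tool_pos: [0.4766, 0.16, 0.2897]
orientation: [2.501, 1.898, -0.002]
wrist_force: [0.9, -0.6, -3.3]
grip_width: 0.0067
grasp_force: 30.0
```

play_rows:
  rows:
    - [[0,0,60,0,0,0,0],[0,0,120,-20,0,0,0],[0,0,128,-40,0,0,0],[0,0,128,-40,0,0,0],[0,0,128,-40,0,0,0]]

```text
t: 24.45
tool_pos: [0.477, 0.2854, 0.2512]
orientation: [2.499, 1.897, 0.003]
wrist_force: [0.3, -0.6, -2.2]
grip_width: 0.0067
grasp_force: 30.0
```

```bash
python3 rkw.py 0 .15 3
```

```text
rack [ 0.4757  0.286  -0.2732] was [ 0.4751  0.2863 -0.2718] cost [0.078 0.103] at q0 [0.087 0.103]
tool [0.4771 0.2854 0.2514] [ 0.1  0.3 -3.4] 0.0067 delta [  -1.4    0.6 -101.4] [ 0.002   0.0044 -0.0006]
```

play_rows:
  rows:
    - [[0,-1.4,0.5,-60,0.002,0.0044,-0.0006],[0,-1.4,0.5,-105,0.002,0.0044,-0.0006],[0,-1.4,0.5,-120,0.002,0.0044,-0.0006],[0,-1.4,0.5,-140,0.002,0.0044,-0.0006],[0,-1.4,0.5,-161,0.002,0.0044,-0.0006]]

```text
t: 25.22
tool_pos: [0.4766, 0.2868, 0.0908]
orientation: [2.502, 1.899, 0.003]
wrist_force: [0.9, -0.6, -3.3]
grip_width: 0.007
grasp_force: 30.0
```

play_rows:
  rows:
    - [[0,0,0,-4,0,0,0],[0,0,0,-7,0,0,0],[0,0,0,-9,0,0,0],[0,0,0,-10,0,0,0],[0,0,0,-10,0,0,0]]

```text
t: 25.85
tool_pos: [0.4761, 0.287, 0.0812]
orientation: [2.502, 1.9, 0.002]
wrist_force: [-1.3, -0.3, 7.4]
grip_width: 0.0071
grasp_force: 30.0
```

Contact at z≈0.081 (+7 N). Releasing, lifting, and heading for plate k=1.

play_rows:
  rows:
    - [[24,0,0,1,0,0,0],[24,0,0,1,0,0,0],[24,0,0,40,0,0,0],[24,0,0,95,0,0,0],[24,0,0,150,0,0,0]]

```text
t: 26.48
tool_pos: [0.475, 0.2865, 0.2311]
orientation: [-2.502, -1.899, 0.002]
wrist_force: [1.1, -0.2, 0.2]
grip_width: 0.0244
grasp_force: 0.0
```

Run:
```python
from rk import *
snapshot("top");s=sense();CAL["w"]=wcal(s);im=snapshot("wrist");cv2.imwrite("pics/chk2.png",im)
print(s["tool_pos"],s["wrist_force"])
# copper strip check on standing plates: expected top-edge centres vs bright copper
f=im.astype(int);m=((f[...,2]>1.35*f[...,1])&(f[...,2]>160)&(f[...,1]<.72*f[...,2])&(f[...,0]>.4*f[...,2])).astype(np.uint8)
N,L,st,ce=cv2.connectedComponentsWithStats(m)
q=np.load("rack.npy");q=[.4755,.286,-.272]
for sl in (0,.042):print(sl,proj("w",tf(q,[[sl,0,.112],[sl,.025,.112],[sl,-.025,.112]])).round().tolist())
for i in range(1,N):
    if st[i][4]>60:print(st[i],ce[i].round())
pos,Rt,zw=plate_pose(1,-.05);print(delta(pos,Rt,s))
```

```text
[0.47713076 0.28736771 0.23881578] [ 0.23566917 -0.17678105  7.63560248]
0 [[320.0, 238.0], [319.0, 207.0], [320.0, 268.0]]
0.042 [[373.0, 238.0], [374.0, 207.0], [372.0, 268.0]]
[317 201   9  61 488] [321. 231.]
[369 205  10  60 477] [373. 234.]
(array([  45.2, -261.4,  -63.9]), array([-0.0557, -0.4793,  0.3289]))
```

Both plates stand in place: their top edges are at (321,231) and (373,234), as predicted. On to plate k=1.

play_rows:
  rows:
    - [[30,10,-45,10,-0.0132,-0.121,0.082],[30,20,-95,10,-0.0265,-0.242,0.164],[30,30,-145,10,-0.0398,-0.363,0.246],[30,40,-195,10,-0.053,-0.484,0.328],[30,47,-245,10,-0.053,-0.484,0.328]]

```text
t: 27.2
tool_pos: [0.5212, 0.0403, 0.2387]
orientation: [1.893, 2.017, 0.495]
wrist_force: [1.5, -0.2, 0.8]
grip_width: 0.0299
grasp_force: 0.0
```

play_rows:
  rows:
    - [[36,0,-15,-25,0,0,0],[36,0,-15,-66,0,0,0],[36,0,-15,-66,0,0,0],[36,0,-15,-66,0,0,0],[36,0,-15,-66,0,0,0]]

```text
t: 27.82
tool_pos: [0.5229, 0.0268, 0.1749]
orientation: [1.892, 2.015, 0.496]
wrist_force: [0.0, -1.4, 0.3]
grip_width: 0.0363
grasp_force: 0.0
```

```bash
python3 hov.py 1 .008
```

```text
pred strip [321.1 237.3] [321.4 325.2]
217 313 325 | 233 313 325 | 241 313 325 | 249 314 325 | 257 314 325 | 265 314 326 | 273 314 326 | 281 314 325 | 289 314 325 | 297 314 325 | 305 314 325 | 313 314 325 | 
27.825 [0.5229 0.0268 0.1749] [ 0.  -1.4  0.3]
to hover [-0.6 -0.8  0. ] [ 0.0036 -0.0026  0.0027] to grasp [ 26.6   1.  -51.2] [ 0.0036 -0.0026  0.0027]
```

play_rows:
  rows:
    - [[36,12.5,0.4,-26,0.0036,-0.0026,0.0027],[36,25.7,1,-51.7,0.0036,-0.0026,0.0027],[36,25.7,1,-51.7,0.0036,-0.0026,0.0027],[0,25.7,1,-51.7,0.0036,-0.0026,0.0027],[0,25.7,1,-51.7,0.0036,-0.0026,0.0027]]

```text
t: 28.5
tool_pos: [0.5481, 0.0276, 0.123]
orientation: [1.891, 2.017, 0.503]
wrist_force: [-0.3, -0.4, 0.1]
grip_width: 0.0182
grasp_force: 0.0
```

play_rows:
  rows:
    - [[0,0,0,0,0,0,0],[0,0,0,0,0,0,0],[0,-10,-0.6,18,0,0,0],[0,-24,-1.5,45,0,0,0],[0,-47,-3,88,0,0,0]]

```text
t: 29.12
tool_pos: [0.4996, 0.0247, 0.2091]
orientation: [1.895, 2.021, 0.499]
wrist_force: [0.2, 0.2, -2.9]
grip_width: 0.0069
grasp_force: 30.0
```

Run:
```python
from rk import *
s=sense();print(s["tool_pos"],s["wrist_force"],s["grip_width"],delta(*upright([.4755,.286,-.272],-.042,.25),s))
```

```text
[0.49959018 0.02473511 0.20911425] [ 0.17508789  0.18566213 -2.93544941] 0.006875297230381622 (array([-64.5, 272.5,  40.9]), array([ 0.0483,  0.482 , -0.3296]))
```

play_rows:
  rows:
    - [[0,-14,0,40,0.012,0.1205,-0.0822],[0,-30,15,80,0.024,0.241,-0.1645],[0,-44,65,80,0.036,0.3615,-0.2468],[0,-60,115,80,0.048,0.482,-0.329],[0,-64.5,170,80,0.048,0.482,-0.329]]

```text
t: 29.75
tool_pos: [0.4362, 0.1959, 0.289]
orientation: [2.501, 1.897, -0.002]
wrist_force: [0.7, -0.5, -3.0]
grip_width: 0.0068
grasp_force: 30.0
```

play_rows:
  rows:
    - [[0,0,55,0,0,0,0],[0,0,102.5,-20,0,0,0],[0,0,102.5,-40,0,0,0],[0,0,102.5,-40,0,0,0],[0,0,102.5,-40,0,0,0]]

```text
t: 30.38
tool_pos: [0.4367, 0.2967, 0.2504]
orientation: [2.498, 1.898, 0.003]
wrist_force: [0.3, 0.1, -1.9]
grip_width: 0.0064
grasp_force: 30.0
```

```bash
python3 rkw.py -.042 .15 4
```

```text
rack [ 0.4751  0.2864 -0.2721] was [ 0.4751  0.2863 -0.2718] cost [0.169 0.117] at q0 [0.172 0.117]
tool [0.4368 0.2967 0.2507] [ 0.6 -0.1 -3.1] 0.0069 delta [  -2.2    1.  -100.7] [ 0.0018  0.0049 -0.0003]
```

play_rows:
  rows:
    - [[0,-2,1,-60,0.0018,0.0046,0],[0,-2,1,-105,0.0018,0.0046,0],[0,-2,1,-120,0.0018,0.0046,0],[0,-2,1,-140,0.0018,0.0046,0],[0,-2,1,-160,0.0018,0.0046,0]]

```text
t: 31.15
tool_pos: [0.4357, 0.2984, 0.0909]
orientation: [2.501, 1.9, 0.003]
wrist_force: [-0.1, -0.9, -3.0]
grip_width: 0.007
grasp_force: 30.0
```

play_rows:
  rows:
    - [[0,0,0,-4,0,0,0],[0,0,0,-7,0,0,0],[0,0,0,-9,0,0,0],[0,0,0,-10,0,0,0],[0,0,0,-10,0,0,0]]

```text
t: 31.78
tool_pos: [0.435, 0.2984, 0.0807]
orientation: [2.501, 1.901, 0.001]
wrist_force: [-0.9, 1.1, 5.4]
grip_width: 0.0067
grasp_force: 30.0
```

play_rows:
  rows:
    - [[24,0,0,1,0,0,0],[24,0,0,1,0,0,0],[24,0,0,40,0,0,0],[24,0,0,95,0,0,0],[24,0,0,150,0,0,0]]

```text
t: 32.4
tool_pos: [0.4342, 0.298, 0.2313]
orientation: [-2.501, -1.901, 0.002]
wrist_force: [0.8, 0.2, -0.3]
grip_width: 0.0241
grasp_force: 0.0
```

play_rows:
  rows:
    - [[30,10,-40,10,-0.0132,-0.121,0.082],[30,25,-85,10,-0.0265,-0.242,0.164],[30,45,-130,10,-0.0398,-0.363,0.246],[30,65,-175,10,-0.053,-0.484,0.328],[30,83.5,-216,10,-0.053,-0.484,0.328]]

```text
t: 33.02
tool_pos: [0.5173, 0.0806, 0.2394]
orientation: [1.891, 2.017, 0.495]
wrist_force: [0.6, 1.6, -0.4]
grip_width: 0.0301
grasp_force: 0.0
```

play_rows:
  rows:
    - [[36,0,0,-25,0,0,0],[36,0,0,-66,0,0,0],[36,0,0,-66,0,0,0],[36,0,0,-66,0,0,0],[36,0,0,-66,0,0,0]]

```text
t: 33.65
tool_pos: [0.5186, 0.0822, 0.1754]
orientation: [1.891, 2.015, 0.497]
wrist_force: [-0.8, -0.0, -0.1]
grip_width: 0.0361
grasp_force: 0.0
```

```bash
python3 hov.py 2 .008
```

```text
pred strip [321.9 235.4] [322.  323.2]
231 313 324 | 239 312 324 | 247 312 324 | 255 312 324 | 263 313 324 | 271 313 324 | 279 313 324 | 287 313 324 | 295 313 324 | 303 313 324 | 311 313 324 | 319 313 324 | 
33.65 [0.5186 0.0822 0.1754] [-0.8 -0.  -0.1]
to hover [ 0.   0.1 -0.4] [ 0.0037 -0.0019  0.0021] to grasp [ 27.2   1.9 -51.6] [ 0.0037 -0.0019  0.0021]
```

play_rows:
  rows:
    - [[36,11.5,1,-27,0.0037,-0.0019,0.0021],[36,25.3,1.9,-52.6,0.0037,-0.0019,0.0021],[36,25.3,1.9,-52.6,0.0037,-0.0019,0.0021],[0,25.3,1.9,-52.6,0.0037,-0.0019,0.0021],[0,25.3,1.9,-52.6,0.0037,-0.0019,0.0021]]

```text
t: 34.33
tool_pos: [0.5435, 0.084, 0.1225]
orientation: [1.89, 2.017, 0.502]
wrist_force: [0.1, -0.4, 0.1]
grip_width: 0.0179
grasp_force: 0.0
```

play_rows:
  rows:
    - [[0,0,0,0,0,0,0],[0,0,0,0,0,0,0],[0,-10,-0.6,18,0,0,0],[0,-24,-1.5,45,0,0,0],[0,-47,-3,88,0,0,0]]

```text
t: 34.95
tool_pos: [0.4949, 0.081, 0.2085]
orientation: [1.895, 2.021, 0.498]
wrist_force: [0.7, -0.0, -2.5]
grip_width: 0.0068
grasp_force: 30.0
```

Run:
```python
from rk import *
s=sense();print(s["tool_pos"],s["wrist_force"],s["grip_width"],delta(*upright([.4752,.2862,-.272],-.084,.25),s))
```

```text
[0.49488221 0.08098834 0.208531  ] [ 0.73290559 -0.00738187 -2.45727509] 0.0067899426773280844 (array([-100.6,  227.8,   41.5]), array([ 0.049 ,  0.4815, -0.33  ]))
```

play_rows:
  rows:
    - [[0,-20,0,40,0.012,0.1205,-0.0822],[0,-45,15,80,0.0245,0.241,-0.1645],[0,-70,60,80,0.037,0.3615,-0.2468],[0,-90,105,80,0.049,0.4815,-0.33],[0,-102.5,155,80,0.049,0.4815,-0.33]]

```text
t: 35.58
tool_pos: [0.3934, 0.2371, 0.2885]
orientation: [2.502, 1.896, -0.001]
wrist_force: [1.4, -0.5, -3.2]
grip_width: 0.0068
grasp_force: 30.0
```

play_rows:
  rows:
    - [[0,0,45,0,0,0,0],[0,0,73.5,-20,0,0,0],[0,0,73.5,-40,0,0,0],[0,0,73.5,-40,0,0,0],[0,0,73.5,-40,0,0,0]]

```text
t: 36.2
tool_pos: [0.394, 0.3093, 0.2498]
orientation: [2.499, 1.897, 0.004]
wrist_force: [0.9, -0.6, -3.2]
grip_width: 0.0064
grasp_force: 30.0
```

```bash
python3 rkw.py -.084 .15 5
```

```text
rack [ 0.4749  0.2865 -0.2664] was [ 0.4751  0.2863 -0.2718] cost [0.296 0.154] at q0 [0.3   0.156]
tool [0.3941 0.3093 0.25  ] [ 0.8  0.3 -4.4] 0.0067 delta [  -0.2   -0.7 -100. ] [0.0012 0.0052 0.0059]
```

play_rows:
  rows:
    - [[0,-0.2,-0.3,-60,0.0012,0.005,0.001],[0,-0.2,-0.3,-105,0.0012,0.005,0.001],[0,-0.2,-0.3,-120,0.0012,0.005,0.001],[0,-0.2,-0.3,-140,0.0012,0.005,0.001],[0,-0.2,-0.3,-160,0.0012,0.005,0.001]]

```text
t: 36.98
tool_pos: [0.3947, 0.3097, 0.0902]
orientation: [2.501, 1.901, 0.003]
wrist_force: [0.4, -0.2, -2.0]
grip_width: 0.0066
grasp_force: 30.0
```

play_rows:
  rows:
    - [[0,0,0,-4,0,0,0],[0,0,0,-7,0,0,0],[0,0,0,-9,0,0,0],[0,0,0,-10,0,0,0],[0,0,0,-10,0,0,0]]

```text
t: 37.6
tool_pos: [0.3941, 0.3094, 0.0801]
orientation: [2.501, 1.901, 0.001]
wrist_force: [-1.7, -1.3, 6.0]
grip_width: 0.0069
grasp_force: 30.0
```

play_rows:
  rows:
    - [[24,0,0,1,0,0,0],[24,0,0,1,0,0,0],[24,0,0,40,0,0,0],[24,0,0,95,0,0,0],[24,0,0,150,0,0,0]]

```text
t: 38.22
tool_pos: [0.3933, 0.3091, 0.2308]
orientation: [-2.501, -1.901, 0.002]
wrist_force: [1.0, 0.2, -0.1]
grip_width: 0.024
grasp_force: 0.0
```

```bash
cat > pc.py <<'E'
from rk import *
snapshot("top");s=sense();CAL["w"]=wcal(s);im=snapshot("wrist");cv2.imwrite(f"pics/pc{s['t']:.0f}.png",im)
print(s["tool_pos"],s["wrist_force"])
f=im.astype(int);m=((f[...,2]>1.35*f[...,1])&(f[...,2]>160)&(f[...,1]<.72*f[...,2])&(f[...,0]>.4*f[...,2])).astype(np.uint8)
N,L,st,ce=cv2.connectedComponentsWithStats(m);q=[.475,.2863,-.272]
for sl in (-.084,-.042,0,.042):print(sl,proj("w",tf(q,[[sl,0,.112]])).round().tolist())
for i in range(1,N):
    if st[i][4]>60:print(st[i],ce[i].round(),onz("w",[ce[i]],.112)[0].round(4),inv(q,onz("w",[ce[i]],.112)).round(4)[0])
E
python3 pc.py
```

```text
[0.39540185 0.31023632 0.23797651] [ 0.07768962 -0.37819752  7.17469174]
-0.084 [[320.0, 239.0]]
-0.042 [[374.0, 239.0]]
0 [[427.0, 239.0]]
0.042 [[480.0, 238.0]]
[371 201  10  61 482] [375. 230.] [0.4375 0.3037 0.112 ] [-0.0408  0.0067  0.112 ]
[424 201  13  61 488] [430. 231.] [0.4783 0.292  0.112 ] [0.0017 0.0064 0.112 ]
[318 202   8  61 488] [322. 232.] [0.3967 0.3137 0.112 ] [-0.0828  0.0053  0.112 ]
[474 205  15  61 481] [481. 234.] [0.5167 0.2782 0.112 ] [0.0424 0.0034 0.112 ]
```

All four plates stand in slots -84, -42, 0 and +42. The slide is empty, so I'm going back to the wheel.

play_rows:
  rows:
    - [[36,0,-30,50,0,0,0.15],[36,0,-90,70,0,0,0.3],[36,0,-150,70,0,0,0.45],[36,0,-210,70,0,0,0.6],[36,0,-270,70,0,0,0.75]]

```text
t: 38.95
tool_pos: [0.394, 0.0542, 0.2985]
orientation: [-1.663, -2.665, 0.002]
wrist_force: [0.6, 0.3, 0.1]
grip_width: 0.0357
grasp_force: 0.0
```

play_rows:
  rows:
    - [[36,12,-60,0,0,0,0.15],[36,24,-120,0,0,0,0.3],[36,36,-180,0,0,0,0.45],[36,48,-240,0,0,0,0.6],[36,60,-300,0,0,0,0.744]]

```text
t: 39.58
tool_pos: [0.4536, -0.2424, 0.2983]
orientation: [-0.581, -3.087, 0.001]
wrist_force: [1.0, -0.3, 0.4]
grip_width: 0.036
grasp_force: 0.0
```

play_rows:
  rows:
    - [[36,30,-45,-40,0,0,0],[36,66,-91,-100,0,0,0],[36,66,-91,-150,0,0,0],[36,66,-91,-150,0,0,0],[36,66,-91,-150,0,0,0]]

```text
t: 40.2
tool_pos: [0.5198, -0.3312, 0.1504]
orientation: [0.587, 3.085, -0.002]
wrist_force: [0.7, 0.8, 0.6]
grip_width: 0.036
grasp_force: 0.0
```

```bash
cat > wh.py <<'E'
import sys
from h import *
th=float(sys.argv[1]);s=sense();y=R.from_rotvec(s["orientation"]).as_matrix()[:,1];psi=np.degrees(np.arctan2(y[1],y[0]))
g=np.array([.542+.066*np.cos(np.radians(th)),-.2905+.066*np.sin(np.radians(th)),.0845])
print(s["t"],s["tool_pos"],"psi",psi,"turn",np.radians(th-180-psi).round(4),"delta",((g-s["tool_pos"])*1e3).round(1),"g",g,"j6",s["joints"][5],s["wrist_force"].round(1))
E
python3 wh.py 250
```

```text
40.2 [ 0.51980928 -0.33119634  0.15038919] psi 68.434555417859 turn 0.0273 delta [ -0.4 -21.3 -65.9] g [ 0.51942667 -0.35251971  0.0845    ] j6 -1.9511495399462562 [0.7 0.8 0.6]
```

Now down onto the rim and grip, with the reverse arc worked out.

play_rows:
  rows:
    - [[36,-0.4,-21.3,0,0,0,0.027],[36,-0.4,-21.3,-35,0,0,0.027],[36,-0.4,-21.3,-66,0,0,0.027],[36,-0.4,-21.3,-66,0,0,0.027],[36,-0.4,-21.3,-66,0,0,0.027]]

```text
t: 40.83
tool_pos: [0.52, -0.3529, 0.0858]
orientation: [0.545, 3.09, -0.005]
wrist_force: [-0.3, -0.6, -0.3]
grip_width: 0.0362
grasp_force: 0.0
```

play_rows:
  rows:
    - [[0,0,0,0,0,0,0],[0,0,0,0,0,0,0],[0,0,0,0,0,0,0],[0,0,0,0,0,0,0]]

```text
t: 41.32
tool_pos: [0.5192, -0.353, 0.0836]
orientation: [0.546, 3.093, -0.003]
wrist_force: [-2.2, -0.9, 5.1]
grip_width: 0.0127
grasp_force: 29.4
```

```bash
python3 wh.py 250; python3 arc2.py .542 -.2905 .066 .5194 -.3525 250 -.9 -.9 -.9 | sed 's/np.float64(\([^)]*\))/\1/g'
```

```text
41.325 [ 0.51921531 -0.35301718  0.08360169] psi 69.9717502372685 turn 0.0005 delta [0.2 0.5 0.9] g [ 0.51942667 -0.35251971  0.0845    ] j6 -2.003826334869512 [-2.2 -0.9  5.1]
[[0, -10.7, 5.0, 0, 0, 0, -0.18], [0, -20.4, 11.9, 0, 0, 0, -0.36], [0, -28.6, 20.4, 0, 0, 0, -0.54], [0, -35.3, 30.3, 0, 0, 0, -0.72], [0, -40.0, 41.1, 0, 0, 0, -0.9]]
[[0, -2.7, 11.6, 0, 0, 0, -0.18], [0, -3.4, 23.4, 0, 0, 0, -0.36], [0, -1.8, 35.2, 0, 0, 0, -0.54], [0, 1.8, 46.5, 0, 0, 0, -0.72], [0, 7.3, 57.0, 0, 0, 0, -0.9]]
[[0, 7.4, 9.3, 0, 0, 0, -0.18], [0, 16.3, 17.1, 0, 0, 0, -0.36], [0, 26.4, 23.3, 0, 0, 0, -0.54], [0, 37.5, 27.5, 0, 0, 0, -0.72], [0, 49.2, 29.6, 0, 0, 0, -0.9]]
```

play_rows:
  rows:
    - [[0,-10.7,5,0,0,0,-0.18],[0,-20.4,11.9,0,0,0,-0.36],[0,-28.6,20.4,0,0,0,-0.54],[0,-35.3,30.3,0,0,0,-0.72],[0,-40,41.1,0,0,0,-0.9]]

```text
t: 41.95
tool_pos: [0.479, -0.3118, 0.0836]
orientation: [1.845, 2.542, -0.003]
wrist_force: [1.9, 0.4, 2.6]
grip_width: 0.0122
grasp_force: 29.6
```

play_rows:
  rows:
    - [[0,-2.7,11.6,0,0,0,-0.18],[0,-3.4,23.4,0,0,0,-0.36],[0,-1.8,35.2,0,0,0,-0.54],[0,1.8,46.5,0,0,0,-0.72],[0,7.3,57,0,0,0,-0.9]]

```text
t: 42.58
tool_pos: [0.4865, -0.2543, 0.0836]
orientation: [-2.767, -1.487, 0.002]
wrist_force: [0.7, -1.9, 3.4]
grip_width: 0.0128
grasp_force: 29.5
```

play_rows:
  rows:
    - [[0,7.4,9.3,0,0,0,-0.18],[0,16.3,17.1,0,0,0,-0.36],[0,26.4,23.3,0,0,0,-0.54],[0,37.5,27.5,0,0,0,-0.72],[0,49.2,29.6,0,0,0,-0.9]]

```text
t: 43.2
tool_pos: [0.5361, -0.2246, 0.0836]
orientation: [-3.138, -0.136, 0.001]
wrist_force: [-2.3, -2.4, 3.6]
grip_width: 0.0124
grasp_force: 29.5
```

play_rows:
  rows:
    - [[30,0,0,0,0,0,0],[36,0,0,0,0,0,0],[36,0,0,30,0,0,0],[36,-10,-5,62,0,0,0.15],[36,-20,-10,62,0,0,0.3]]

```text
t: 43.82
tool_pos: [0.5157, -0.2358, 0.1471]
orientation: [3.077, 0.623, 0.002]
wrist_force: [0.5, 0.4, -1.2]
grip_width: 0.0358
grasp_force: 0.0
```

```bash
python3 wh.py 180
```

```text
43.825 [ 0.51573424 -0.23579546  0.1471201 ] psi -67.1095154903371 turn 1.1713 delta [-39.7 -54.7 -62.6] g [ 0.476  -0.2905  0.0845] j6 0.5362917784413421 [ 0.5  0.4 -1.2]
```

play_rows:
  rows:
    - [[36,-8,-11,0,0,0,0.18],[36,-16,-22,0,0,0,0.36],[36,-24,-33,0,0,0,0.54],[36,-32,-44,0,0,0,0.72],[36,-39.7,-54.7,0,0,0,0.9]]

```text
t: 44.45
tool_pos: [0.4751, -0.2901, 0.1447]
orientation: [-2.5, -1.901, 0.002]
wrist_force: [-0.1, 0.0, 0.8]
grip_width: 0.036
grasp_force: 0.0
```

play_rows:
  rows:
    - [[36,0,0,0,0,0,0.16],[36,0,0,-25,0,0,0.271],[36,0,0,-62,0,0,0.271],[36,0,0,-62,0,0,0.271],[36,0,0,-62,0,0,0.271]]

```text
t: 45.08
tool_pos: [0.4762, -0.2901, 0.0843]
orientation: [2.229, 2.213, -0.002]
wrist_force: [-0.4, -0.6, 0.2]
grip_width: 0.036
grasp_force: 0.0
```

```bash
python3 wh.py 180; python3 arc2.py .542 -.2905 .066 .476 -.2905 180 -.9 -.4 | sed 's/np.float64(\([^)]*\))/\1/g'
```

```text
45.075 [ 0.47622513 -0.29012704  0.08430864] psi -0.4093353334546413 turn 0.0071 delta [-0.2 -0.4  0.2] g [ 0.476  -0.2905  0.0845] j6 -0.7488327848971588 [-0.4 -0.6  0.2]
[[0, 1.1, 11.8, 0, 0, 0, -0.18], [0, 4.2, 23.3, 0, 0, 0, -0.36], [0, 9.4, 33.9, 0, 0, 0, -0.54], [0, 16.4, 43.5, 0, 0, 0, -0.72], [0, 25.0, 51.7, 0, 0, 0, -0.9]]
[[0, 4.2, 3.1, 0, 0, 0, -0.08], [0, 8.7, 5.9, 0, 0, 0, -0.16], [0, 13.4, 8.3, 0, 0, 0, -0.24], [0, 18.3, 10.3, 0, 0, 0, -0.32], [0, 23.3, 11.9, 0, 0, 0, -0.4]]
```

play_rows:
  rows:
    - [[0,0,0,0,0,0,0],[0,0,0,0,0,0,0],[0,0,0,0,0,0,0],[0,0,0,0,0,0,0]]

```text
t: 45.58
tool_pos: [0.4757, -0.29, 0.0838]
orientation: [-2.23, -2.212, 0.003]
wrist_force: [-4.4, -1.4, 5.2]
grip_width: 0.013
grasp_force: 29.6
```

play_rows:
  rows:
    - [[0,1.1,11.8,0,0,0,-0.18],[0,4.2,23.3,0,0,0,-0.36],[0,9.4,33.9,0,0,0,-0.54],[0,16.4,43.5,0,0,0,-0.72],[0,25,51.7,0,0,0,-0.9]]

```text
t: 46.2
tool_pos: [0.501, -0.2385, 0.0838]
orientation: [2.973, 1.013, -0.002]
wrist_force: [-2.8, -6.4, 2.3]
grip_width: 0.0123
grasp_force: 29.4
```

play_rows:
  rows:
    - [[0,4.2,3.1,0,0,0,-0.08],[0,8.7,5.9,0,0,0,-0.16],[0,13.4,8.3,0,0,0,-0.24],[0,18.3,10.3,0,0,0,-0.32],[0,19.5,10.8,0,0,0,-0.34]]

```text
t: 46.82
tool_pos: [0.5206, -0.2279, 0.0838]
orientation: [3.1, 0.503, -0.002]
wrist_force: [-5.4, -4.0, 5.0]
grip_width: 0.0124
grasp_force: 29.5
```

```bash
python3 wh.py 108
python3 - <<'E'
from h import *
a=cv2.imread("pics/scene0.png");b=snapshot("scene");cv2.imwrite("pics/scene20.png",b)
# pointer / slide lip compare with first picture: shift by phase correlation on the visible slide front
A,B=[cv2.cvtColor(i[240:275,258:300],cv2.COLOR_BGR2GRAY).astype(np.float32) for i in (a,b)]
print(cv2.phaseCorrelate(A-A.mean(),B-B.mean()),np.abs(A-B).mean())
E
```

```text
46.825 [ 0.5205816  -0.22790296  0.08376555] psi -71.55234764446453 turn -0.0078 delta [1.  0.2 0.7] g [ 0.52160488 -0.22773027  0.0845    ] j6 0.631405068617916 [-5.4 -4.   5. ]
((0.9915346351166292, 0.3905537409191133), 0.6864433806619527) 4.7809525
```

play_rows:
  rows:
    - [[0,1.3,0.4,0,0,0,-0.02],[0,2.5,0.8,0,0,0,-0.04],[0,3.2,1,0,0,0,-0.05],[0,3.2,1,0,0,0,-0.05]]

```text
t: 47.38
tool_pos: [0.5237, -0.2269, 0.0838]
orientation: [3.112, 0.427, -0.001]
wrist_force: [-3.7, -4.4, 5.0]
grip_width: 0.0124
grasp_force: 29.5
```

play_rows:
  rows:
    - [[0,1.3,0.3,0,0,0,-0.02],[0,2.6,0.6,0,0,0,-0.04],[0,3.9,0.8,0,0,0,-0.06],[0,3.9,0.8,0,0,0,-0.06]]

```text
t: 47.88
tool_pos: [0.5276, -0.226, 0.0838]
orientation: [3.124, 0.334, -0.001]
wrist_force: [-3.9, -2.3, 5.0]
grip_width: 0.0127
grasp_force: 29.5
```

```bash
python3 wh.py 100
python3 - <<'E'
from h import *
def avg(n):return np.mean([snapshot(n).astype(float) for _ in range(4)],0)
a=cv2.imread("pics/scene0.png").astype(float);b=avg("scene");cv2.imwrite("pics/scene21.png",b.astype(np.uint8))
# lip edge rows at several columns: light lip -> darker base
for x in (290,310,330,350,370,390):
    r=[]
    for im in (a,b):
        g=cv2.GaussianBlur(im.mean(2),(0,0),1)[:,x];w=slice(235,285);d=np.diff(g[w]);i=d.argmin();seg=d[max(0,i-2):i+3];r.append(235+max(0,i-2)+(np.arange(len(seg))*seg).sum()/seg.sum())
    print(x,np.round(r,2),end=" | ")
E
```

```text
47.875 [ 0.52756949 -0.22595536  0.08380634] psi -77.80126471910914 turn -0.0384 delta [3.  0.5 0.7] g [ 0.53053922 -0.22550269  0.0845    ] j6 0.7499086327786533 [-3.9 -2.3  5. ]
290 [254.59 254.78] | 310 [234.85 234.86] | 330 [246.88 247.22] | 350 [243.21 243.73] | 370 [239.75 239.86] | 390 [236.02 236.35] |
```

The slide's lip is still about 0.3 px (0.6 mm) short of its first position. I'll go on gently to the stop.

play_rows:
  rows:
    - [[0,1.3,0.2,0,0,0,-0.02],[0,2.6,0.4,0,0,0,-0.04],[0,3.9,0.6,0,0,0,-0.06],[0,3.9,0.6,0,0,0,-0.06]]

```text
t: 48.58
tool_pos: [0.5291, -0.2256, 0.0837]
orientation: [-3.132, -0.241, 0.011]
wrist_force: [-19.4, -4.9, 12.4]
grip_width: 0.0125
grasp_force: 28.9
```

The tool stalls at x=0.529 and the force rises to 19 N, so the home stop is reached. Letting go and lifting clear.

play_rows:
  rows:
    - [[0,2.4,0.4,0,0,0,-0.04],[30,2.4,0.4,0,0,0,-0.04],[36,2.4,0.4,0,0,0,-0.04],[36,2.4,0.4,50,0,0,-0.04],[36,-20,0,110,0,0,-0.04]]

```text
t: 49.2
tool_pos: [0.5122, -0.2242, 0.1923]
orientation: [-3.134, -0.18, 0.002]
wrist_force: [0.3, -0.7, -0.3]
grip_width: 0.0361
grasp_force: 0.0
```

play_rows:
  rows:
    - [[36,-40,30,40,0,0,0.15],[36,-80,80,60,0,0,0.3],[36,-100,130,60,0,0,0.45],[36,-100,180,60,0,0,0.6],[36,-100,235,60,0,0,0.75]]

```text
t: 49.82
tool_pos: [0.4119, 0.0119, 0.2521]
orientation: [2.85, 1.321, 0.001]
wrist_force: [0.7, -0.5, 0.1]
grip_width: 0.0361
grasp_force: 0.0
```

play_rows:
  rows:
    - [[36,0,50,0,0,0,0.1],[36,0,100,0,0,0,0.2],[36,0,150,0,0,0,0.33],[36,0,150,0,0,0,0.33],[36,0,150,0,0,0,0.33]]

```text
t: 50.45
tool_pos: [0.4121, 0.1601, 0.2516]
orientation: [-2.599, -1.764, 0.002]
wrist_force: [0.0, 0.9, 0.3]
grip_width: 0.0358
grasp_force: 0.0
```

```bash
python3 pc.py
python3 - <<'E'
from h import *
def avg(n):return np.mean([snapshot(n).astype(float) for _ in range(4)],0)
for n,a,cols,w in (("scene",cv2.imread("pics/scene0.png").astype(float),(290,330,350,370,390),(235,285)),("top",cv2.imread("pics/top0.png").astype(float),(290,310,330,350,370,390),(225,260))):
  b=avg(n);cv2.imwrite(f"pics/{n}22.png",b.astype(np.uint8))
  for x in cols:
    r=[]
    for im in (a,b):
        g=cv2.GaussianBlur(im.mean(2),(0,0),1)[:,x];d=np.diff(g[w[0]:w[1]]);i=d.argmin();lo=max(0,i-2);seg=d[lo:i+3];r.append(w[0]+lo+(np.arange(len(seg))*seg).sum()/seg.sum())
    print(n,x,np.round(r,2),end=" | ")
E
```

```text
[0.41216666 0.15963255 0.25167308] [-0.187918   -0.14516311  1.08222274]
-0.084 [[222.0, 52.0]]
-0.042 [[280.0, 45.0]]
0 [[339.0, 38.0]]
0.042 [[398.0, 31.0]]
[271   0  19  76 683] [280.  36.] [0.437  0.3026 0.112 ] [-0.041   0.0055  0.112 ]
[333   0  15  69 633] [341.  33.] [0.4773 0.2887 0.112 ] [0.0016 0.0029 0.112 ]
[393   0  12  67 609] [398.  32.] [0.5154 0.2741 0.112 ] [ 0.0422 -0.0009  0.112 ]
[211   6  22  78 684] [222.  44.] [0.3964 0.3136 0.112 ] [-0.0831  0.0051  0.112 ]
scene 290 [254.59 254.58] | scene 330 [246.88 246.87] | scene 350 [243.21 243.2 ] | scene 370 [239.75 239.76] | scene 390 [236.02 236.02] | top 290 [238.43 238.43] | top 310 [237.71 237.71] | top 330 [236.8 236.8] | top 350 [235.74 235.73] | top 370 [234.55 234.55] | top 390 [233.89 233.88] |
```

The slide lip matches the starting pictures to 0.01 px, so it is fully home. All four plates stand in their slots and the robot touches nothing.

```bash
python3 -c "
from bench import job_done
print(job_done())"
```

```text
the job is handed in; nothing more can be done
None
```

The job is handed in: I cranked the slide out to within about 1 mm of the clip, stood all four plates upright on the rack's slot floors (one per slot), and cranked the empty slide back to its home stop; no verdict came back.

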